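# Lock the bayonet lids onto the milk jugs

### The arm

A 6-joint arm with a two-finger parallel gripper is mounted at the origin on a cart in front of the work surface, level with it; the furniture and walls round the work are solid. World frame = base frame: x ahead of the robot, y to its left, z up, the work surface at z = 0. Lengths are in m, angles in rad, forces in N, time in s.
With the tool pointing down it reaches from about 0.325 to 0.9 m from the base axis. Payload 6.1 kg.
Tool frame: the origin (TCP) lies midway between the tips of the shut fingers; the grasp point (between the pads) lies 19 mm behind it; z points along the fingers, y is the line along which they close (so a half turn about z gives the same grasp; the last joint's range is limited). The gripper opens to 87 mm and grips with 3 to 60 N. Pads are 19 mm wide; open, the fingers measure 117 mm over their backs; the gripper's body (75 mm by 190 mm) begins 51 mm behind the grasp point.
Start: joints at [1.174, 0.22, 1.526, -0, 1.395, -0.126], TCP at [0.167, 0.602, 0.223] pointing down, gripper open.
Joint ranges: [-2.98, 2.98], [-0.91, 2.08], [0.09, 2.57], [-1.24, 4.39], [0.2, 2.65], [-2.68, 2.68]. Speed limits (rad/s): [2.57, 2.57, 3.01, 3.14, 3.14, 3.14].

### API

Orientations are given as a unit quaternion [x, y, z, w].
In Python, from station import bot gives the robot as it stands. The module is installed in compiled form; this text tells all that it offers.
- The arm moves only by the tool servo_tool, never from a script. Its argument "moves" is one flat list of numbers, 5 for each row, row after row: the finger opening in mm, from 0 to 87, then the shift along the tool's x, y, z as a fraction of full scale, then the turn about the tool's z as a fraction of full scale. A call has 1 to 10 rows; each row is the pose to reach, as a shift and turn from the pose commanded when the call began, along the tool's axes at that moment; what a row does not reach only later rows make up. Full scale, the value 1, is 0.08 m for a shift and pi/4 rad for a turn. A row lasts 1/8 s, in which the tool goes at most 62.5 mm and 10.7 degrees, less where a joint would pass 70% of its speed; a pose out of reach is approached as far as the arm can. A call with a number of a shift or a turn outside -1 to 1 is refused whole. A call with a gripper value outside its range is refused whole. The fingers move at their own pace and stop on an object; "squeeze" is the grip in N (left out, the last holds). Time passes only in rows, so rows that repeat a pose let the fingers close. It gives the time, the measured TCP pose, the force, the opening and the grip force at its end, in the units of the state.
- bot.sense(): the state, without advancing time (a new reading comes with each control period).
- bot.capture(name): name is "scene" or "top"; returns a dict with "color" (420x560x3 uint8, red, green, blue), "fov_y" (degrees; the focal length in pixels is half the picture's height over the tangent of half this angle, whatever the lens; pixels are square), "cx", "cy" (the principal point, pixels), "extrinsics" (4x4, takes a point from world to camera coordinates). Camera axes: x right, y up, looking along -z (the intrinsics and any distortion apply to the point x, -y, -z); pixel columns grow to the right and rows downward; lengths in m; the calibration is good to about 2 mm. A picture is of the moment at which its call begins. There is no depth.
- bot.sign_off(): hands the job in; it is judged then, once.
The state is a dict: "time_s": time; "joint_pos": joint angles; "dq": joint speeds; "joint_efforts": joint torques, N m; "ee_pos": TCP position; "eef_rot": TCP orientation; "force": force on the tool from outside, world axes, zero at the start; "ft_torque": the same for the moment, N m; "width": finger opening in m; "grasp_force": force on a finger pad.
Only numpy, scipy, OpenCV 4.12 (cv2) and the standard library are available. Lean on these libraries where they do the work, as an engineer would, in place of code of your own. Each camera call takes 0.05 s, during which the arm holds its last target. There are 200 camera calls.

### The job

The insulated jugs on the counter are filled and need closing before they go out: take for each one a lid that fits out of the washing-up pan (the wide lids belong to the tall jugs), lower it into the mouth with its lugs through the gaps in the rim, and turn it clockwise until its pouring beak stands squarely over the jug's spout, so that it is locked down. Leave any lid that has no jug, and the other washed things, in the pan; keep the jugs upright and roughly where they stand, and do not disturb the sugar caddy or the cinnamon jar.

Things in the scene. Friction and masses are not known exactly. Their poses are not given: they have to be found in the camera images.
- lid_a: black plastic lid: 76 mm disc with a pointed pouring beak sticking out 13 mm at one edge and a straight upright grip fin across the top. Origin: centre of the underside of its grey collar; z up; +x to the beak. Disc: z 16 to 24 mm. Fin: 46 mm long (along x), 14 mm thick (y), z 24 to 50 mm. 80 g. Small; same as lid_b, either fits jug_a and jug_b
- lid_a_beak (a point): point on the beak of lid_a, 46 mm from its axis, 20 mm above its origin. Under the disc: collar 46 mm in diameter, z 0 to 16 mm, with two bayonet lugs on +y and -y, 10 mm wide along x, to 30 mm from the axis, z 3 to 9 mm
- lid_b: black plastic lid: 76 mm disc with a pointed pouring beak sticking out 13 mm at one edge and a straight upright grip fin across the top. Origin: centre of the underside of its grey collar; z up; +x to the beak. Disc: z 16 to 24 mm. Fin: 46 mm long (along x), 14 mm thick (y), z 24 to 50 mm. 80 g. Small; same as lid_a
- lid_b_beak (a point): point on the beak of lid_b, 46 mm from its axis, 20 mm above its origin. Under the disc: collar 46 mm in diameter, z 0 to 16 mm, with two bayonet lugs on +y and -y, 10 mm wide along x, to 30 mm from the axis, z 3 to 9 mm
- lid_wide_a: black plastic lid: 88 mm disc with a pointed pouring beak sticking out 13 mm at one edge and a straight upright grip fin across the top. Origin: centre of the underside of its grey collar; z up; +x to the beak. Disc: z 16 to 24 mm. Fin: 46 mm long (along x), 14 mm thick (y), z 24 to 50 mm. 110 g. Wide; fits the tall jugs only
- lid_wide_a_beak (a point): point on the beak of lid_wide_a, 52 mm from its axis, 20 mm above its origin. Under the disc: collar 58 mm in diameter, z 0 to 16 mm, with two bayonet lugs on +y and -y, 10 mm wide along x, to 36 mm from the axis, z 3 to 9 mm
- lid_wide_b: black plastic lid: 88 mm disc with a pointed pouring beak sticking out 13 mm at one edge and a straight upright grip fin across the top. Origin: centre of the underside of its grey collar; z up; +x to the beak. Disc: z 16 to 24 mm. Fin: 46 mm long (along x), 14 mm thick (y), z 24 to 50 mm. 110 g. Wide; same as lid_wide_a
- lid_wide_b_beak (a point): point on the beak of lid_wide_b, 52 mm from its axis, 20 mm above its origin. Under the disc: collar 58 mm in diameter, z 0 to 16 mm, with two bayonet lugs on +y and -y, 10 mm wide along x, to 36 mm from the axis, z 3 to 9 mm
- jug_a: small steel insulated jug, 84 mm in diameter, 128 mm tall, filled, weighted base (1.0 kg, not to be lifted), open at the top. Origin: centre of its underside; z up; +x to the spout lip at the rim; black handle on the -x side, to 82 mm from the axis. May be absent (None from the start). Same as jug_b
- jug_a_mouth (a point): mouth centre of jug_a (and jug_b) at the rim. Two inward lips, 5 mm thick, leave a 50 mm bore and two 40 degree gaps for the lugs, 30 degrees clockwise (from above) of the spout and across from it, open to 33 mm from the axis. A lid goes in with its beak 60 degrees anticlockwise of the spout; its origin is then 112 mm above the jug's, disc on the lips
- jug_a_spout (a point): point over the spout of jug_a at rim height, 46 mm from the axis. From there the lid turns 60 degrees clockwise, easily, to beak over spout, lugs under the lips (2 mm of play upward); hidden stops 6 degrees beyond. Put in with the beak the other way round (120 degrees clockwise of the spout) it goes in too but stops over the handle
- jug_b: small steel insulated jug, 84 mm in diameter, 128 mm tall, filled, weighted base (1.0 kg, not to be lifted), open at the top. Origin: centre of its underside; z up; +x to the spout lip at the rim; black handle on the -x side, to 82 mm from the axis. May be absent (None from the start). Same as jug_a
- jug_b_spout (a point): point over the spout of jug_b at rim height, 46 mm from the axis. From there the lid turns 60 degrees clockwise, easily, to beak over spout, lugs under the lips (2 mm of play upward); hidden stops 6 degrees beyond. Put in with the beak the other way round (120 degrees clockwise of the spout) it goes in too but stops over the handle
- jug_tall_a: tall, wider steel insulated jug, 96 mm in diameter, 158 mm tall, filled, weighted base (1.4 kg, not to be lifted), open at the top. Origin: centre of its underside; z up; +x to the spout lip at the rim; black handle on the -x side, to 88 mm from the axis. May be absent (None from the start). Same as jug_tall_b
- jug_tall_a_mouth (a point): mouth centre of jug_tall_a (and jug_tall_b) at the rim. Two inward lips, 5 mm thick, leave a 62 mm bore and two 40 degree gaps for the lugs, 30 degrees clockwise (from above) of the spout and across from it, open to 39 mm from the axis. A lid goes in with its beak 60 degrees anticlockwise of the spout; its origin is then 142 mm above the jug's, disc on the lips
- jug_tall_a_spout (a point): point over the spout of jug_tall_a at rim height, 52 mm from the axis. From there the lid turns 60 degrees clockwise, easily, to beak over spout, lugs under the lips (2 mm of play upward); hidden stops 6 degrees beyond. Put in with the beak the other way round (120 degrees clockwise of the spout) it goes in too but stops over the handle
- jug_tall_b: tall, wider steel insulated jug, 96 mm in diameter, 158 mm tall, filled, weighted base (1.4 kg, not to be lifted), open at the top. Origin: centre of its underside; z up; +x to the spout lip at the rim; black handle on the -x side, to 88 mm from the axis. May be absent (None from the start). Same as jug_tall_a
- jug_tall_b_spout (a point): point over the spout of jug_tall_b at rim height, 52 mm from the axis. From there the lid turns 60 degrees clockwise, easily, to beak over spout, lugs under the lips (2 mm of play upward); hidden stops 6 degrees beyond. Put in with the beak the other way round (120 degrees clockwise of the spout) it goes in too but stops over the handle
- pan: steel catering pan, 265 (x) x 325 (y) x 65 mm high, fixed to the counter; inside 243 x 303 mm at the floor, floor 3 mm thick. Origin: centre of its underside. The lids stand in it right way up, turned any way, among other washed-up things
- shot: clear shot glass, 48 mm wide, 61 mm tall, in the pan; origin under its centre; stays in the pan
- shaker: steel cocoa shaker, 43 mm wide, 92 mm tall, in the pan; origin under its centre; stays in the pan
- spoon: teaspoon, 130 x 26 x 11 mm, lying in the pan; origin under its centre; stays in the pan
- caddy: wooden sugar caddy, 90 x 160 x 75 mm, bystander; origin under its centre
- spice: cinnamon jar with a red cap, 45 mm wide, 106 mm tall, bystander; origin under its centre

How it is judged:
At the end, for the whole second after the job is handed in: each jug present has a lid of its size fully down (height +3/-4 mm, 4 mm of centre, 4.5 degrees of level), beak within 9 mm (10 degrees) of over the spout; spare lids and the other washed things are in the pan; jugs upright; all at rest (((horizontal distance between lid_a_beak and jug_a_spout below 0.009 m and z of lid_a in the frame of jug_a between 0.108 and 0.115 m and horizontal distance between lid_a and jug_a below 0.004 m and angle between lid_a's own z axis and vertical below 0.08 rad) or (horizontal distance between lid_b_beak and jug_a_spout below 0.009 m and z of lid_b in the frame of jug_a between 0.108 and 0.115 m and horizontal distance between lid_b and jug_a below 0.004 m and angle between lid_b's own z axis and vertical below 0.08 rad)) and ((horizontal distance between lid_a_beak and jug_b_spout below 0.009 m and z of lid_a in the frame of jug_b between 0.108 and 0.115 m and horizontal distance between lid_a and jug_b below 0.004 m and angle between lid_a's own z axis and vertical below 0.08 rad) or (horizontal distance between lid_b_beak and jug_b_spout below 0.009 m and z of lid_b in the frame of jug_b between 0.108 and 0.115 m and horizontal distance between lid_b and jug_b below 0.004 m and angle between lid_b's own z axis and vertical below 0.08 rad)) and ((horizontal distance between lid_wide_a_beak and jug_tall_a_spout below 0.009 m and z of lid_wide_a in the frame of jug_tall_a between 0.138 and 0.145 m and horizontal distance between lid_wide_a and jug_tall_a below 0.004 m and angle between lid_wide_a's own z axis and vertical below 0.08 rad) or (horizontal distance between lid_wide_b_beak and jug_tall_a_spout below 0.009 m and z of lid_wide_b in the frame of jug_tall_a between 0.138 and 0.145 m and horizontal distance between lid_wide_b and jug_tall_a below 0.004 m and angle between lid_wide_b's own z axis and vertical below 0.08 rad)) and ((horizontal distance between lid_wide_a_beak and jug_tall_b_spout below 0.009 m and z of lid_wide_a in the frame of jug_tall_b between 0.138 and 0.145 m and horizontal distance between lid_wide_a and jug_tall_b below 0.004 m and angle between lid_wide_a's own z axis and vertical below 0.08 rad) or (horizontal distance between lid_wide_b_beak and jug_tall_b_spout below 0.009 m and z of lid_wide_b in the frame of jug_tall_b between 0.138 and 0.145 m and horizontal distance between lid_wide_b and jug_tall_b below 0.004 m and angle between lid_wide_b's own z axis and vertical below 0.08 rad)) and ((x of lid_a in the frame of pan between -0.125 and 0.125 m and y of lid_a in the frame of pan between -0.155 and 0.155 m and z of lid_a in the frame of pan below 0.05 m) or (horizontal distance between lid_a_beak and jug_a_spout below 0.009 m and z of lid_a in the frame of jug_a between 0.108 and 0.115 m and horizontal distance between lid_a and jug_a below 0.004 m and angle between lid_a's own z axis and vertical below 0.08 rad) or (horizontal distance between lid_a_beak and jug_b_spout below 0.009 m and z of lid_a in the frame of jug_b between 0.108 and 0.115 m and horizontal distance between lid_a and jug_b below 0.004 m and angle between lid_a's own z axis and vertical below 0.08 rad)) and ((x of lid_b in the frame of pan between -0.125 and 0.125 m and y of lid_b in the frame of pan between -0.155 and 0.155 m and z of lid_b in the frame of pan below 0.05 m) or (horizontal distance between lid_b_beak and jug_a_spout below 0.009 m and z of lid_b in the frame of jug_a between 0.108 and 0.115 m and horizontal distance between lid_b and jug_a below 0.004 m and angle between lid_b's own z axis and vertical below 0.08 rad) or (horizontal distance between lid_b_beak and jug_b_spout below 0.009 m and z of lid_b in the frame of jug_b between 0.108 and 0.115 m and horizontal distance between lid_b and jug_b below 0.004 m and angle between lid_b's own z axis and vertical below 0.08 rad)) and ((x of lid_wide_a in the frame of pan between -0.125 and 0.125 m and y of lid_wide_a in the frame of pan between -0.155 and 0.155 m and z of lid_wide_a in the frame of pan below 0.05 m) or (horizontal distance between lid_wide_a_beak and jug_tall_a_spout below 0.009 m and z of lid_wide_a in the frame of jug_tall_a between 0.138 and 0.145 m and horizontal distance between lid_wide_a and jug_tall_a below 0.004 m and angle between lid_wide_a's own z axis and vertical below 0.08 rad) or (horizontal distance between lid_wide_a_beak and jug_tall_b_spout below 0.009 m and z of lid_wide_a in the frame of jug_tall_b between 0.138 and 0.145 m and horizontal distance between lid_wide_a and jug_tall_b below 0.004 m and angle between lid_wide_a's own z axis and vertical below 0.08 rad)) and ((x of lid_wide_b in the frame of pan between -0.125 and 0.125 m and y of lid_wide_b in the frame of pan between -0.155 and 0.155 m and z of lid_wide_b in the frame of pan below 0.05 m) or (horizontal distance between lid_wide_b_beak and jug_tall_a_spout below 0.009 m and z of lid_wide_b in the frame of jug_tall_a between 0.138 and 0.145 m and horizontal distance between lid_wide_b and jug_tall_a below 0.004 m and angle between lid_wide_b's own z axis and vertical below 0.08 rad) or (horizontal distance between lid_wide_b_beak and jug_tall_b_spout below 0.009 m and z of lid_wide_b in the frame of jug_tall_b between 0.138 and 0.145 m and horizontal distance between lid_wide_b and jug_tall_b below 0.004 m and angle between lid_wide_b's own z axis and vertical below 0.08 rad)) and x of shot in the frame of pan between -0.125 and 0.125 m and y of shot in the frame of pan between -0.155 and 0.155 m and z of each of shot, spoon, shaker in the frame of pan below 0.05 m and x of spoon in the frame of pan between -0.125 and 0.125 m and y of spoon in the frame of pan between -0.155 and 0.155 m and x of shaker in the frame of pan between -0.125 and 0.125 m and y of shaker in the frame of pan between -0.155 and 0.155 m and angle between each of jug_a, jug_b, jug_tall_a, jug_tall_b's own z axis and vertical below 0.05 rad and linear speed of each of jug_a, jug_b, jug_tall_a, jug_tall_b, lid_a, lid_b, lid_wide_a, lid_wide_b below 0.02 m/s); the robot touches nothing.
It fails at once if a jug is tipped over (angle between any of jug_a, jug_b, jug_tall_a, jug_tall_b's own z axis and vertical above 0.5 rad).
It fails at once if a jug is shoved more than 12 cm from where it stood (distance of any of jug_a, jug_b, jug_tall_a, jug_tall_b from where it was at the start of the episode above 0.12 m).
It fails at once if a bystander (sugar caddy, cinnamon jar) is moved more than 3 cm (distance of any of caddy, spice from where it was at the start of the episode above 0.03 m).
Of jug_a, jug_b, jug_tall_a, jug_tall_b only 3 to 4 are there at a start; the rules pass over those that are not, and their reading is None.
At some moment in a run one of jug_a, jug_b, jug_tall_a, jug_tall_b may be knocked a few centimetres aside while the robot is not near it.
It also fails if it takes over 210 s, if anything falls off the work surface, if the arm or the gripper's body presses on something with over 40 N, if the wrist force passes 120 N, or if a joint passes its speed limit or range.

## Working session

There is one attempt and no reset: what is moved stays moved. The work goes in short steps, Python scripts to look and compute and a tool call to move; the robot and the scene stay as the last step left them, time stands still between calls to the robot, and variables do not carry over. Pictures are saved under pics/ and viewed, at most 14 in all, crops included, and the job is handed in when it is done.

Besides the shell and the picture viewer there is one more tool, called after "Call:" as name(argument=value, ...), one argument or row to a line, values as JSON. servo_tool: Moves the arm, as the interface text tells. Shift numbers are shares of 0.08 m and turn numbers shares of pi/4 rad, none past 1 either way. Its arguments: {"type":"object","properties":{"moves":{"type":"array","items":{"type":"number"}},"squeeze":{"type":"number"}},"required":["moves"]}

```bash
mkdir -p pics
cat > h.py <<'E'
import numpy as np, cv2
from station import bot
def cap(n):
    d=bot.capture(n); cv2.imwrite if 0 else None
    return d
def K(d):
    h=d["color"].shape[0]; f=h/2/np.tan(np.radians(d["fov_y"])/2); return f,d["cx"],d["cy"]
def ray(d,u,v):
    f,cx,cy=K(d); E=np.array(d["extrinsics"]); R=E[:3,:3]; t=E[:3,3]
    r=R.T@np.array([(u-cx)/f,-(v-cy)/f,-1.]); return -R.T@t, r
def plane(d,u,v,z):
    o,r=ray(d,u,v); return o+r*(z-o[2])/r[2]
def proj(d,p):
    f,cx,cy=K(d); E=np.array(d["extrinsics"]); c=E[:3,:3]@np.array(p)+E[:3,3]
    return cx+f*c[0]/-c[2], cy-f*c[1]/-c[2]
E
python3 - <<'E'
from h import *
for n in("scene","top"):
    d=bot.capture(n); print(n,{k:np.round(v,3).tolist() for k,v in d.items() if k!="color"}, [k for k in d], np.round(ray(d,0,0)[0],3))
    cv2.imwrite(f"pics/{n}0.png",cv2.resize(d["color"][:,:,::-1],(800,600),interpolation=cv2.INTER_CUBIC))
s=bot.sense();print(s["time_s"],s["eef_rot"],s["width"])
E
```

```text
scene {'fov_y': 52.583, 'cx': 273.882, 'cy': 204.438, 'extrinsics': [[0.541, -0.841, 0.011, -0.358], [0.527, 0.348, 0.776, -0.328], [-0.656, -0.414, 0.631, -0.983], [0.0, 0.0, 0.0, 1.0]]} ['color', 'fov_y', 'cx', 'cy', 'extrinsics'] [-0.279 -0.593  0.878]
top {'fov_y': 42.306, 'cx': 265.873, 'cy': 209.884, 'extrinsics': [[0.124, -0.992, -0.014, -0.136], [0.779, 0.089, 0.62, -0.458], [-0.614, -0.088, 0.784, -1.606], [0.0, 0.0, 0.0, 1.0]]} ['color', 'fov_y', 'cx', 'cy', 'extrinsics'] [-0.613 -0.235  1.542]
0.1 [ 1.34979699e-01  9.90847962e-01 -8.61914005e-04 -2.33009079e-04] 0.0871489231091689
```

View pics/top0.png

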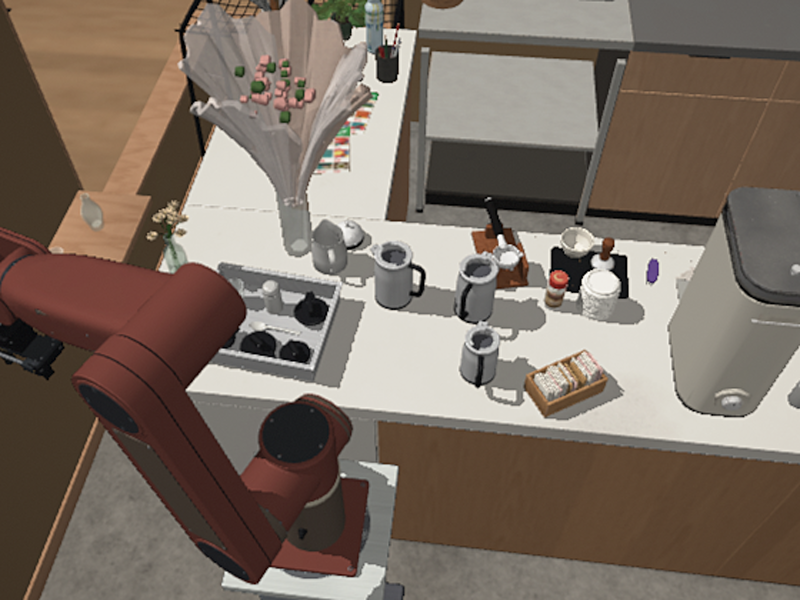

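View pics/scene0.png

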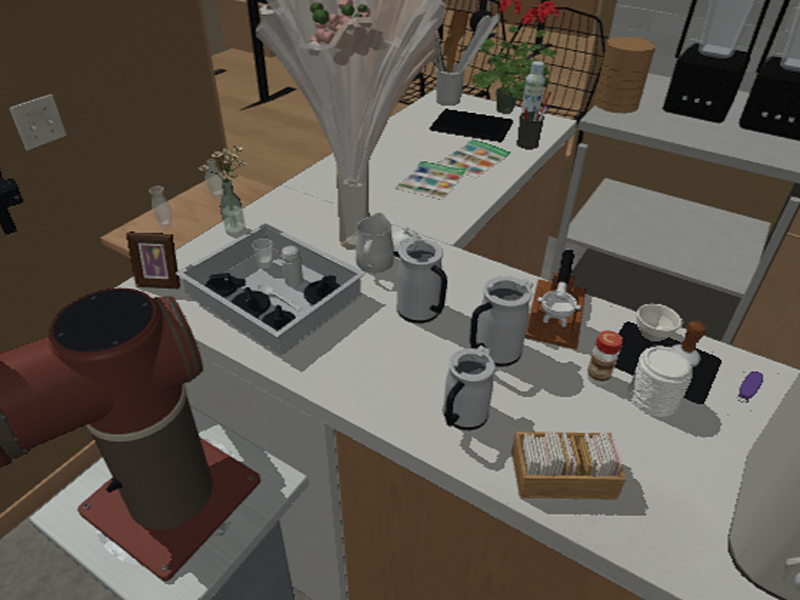

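```bash
cat >> h.py <<'E'
def crop(d,x0,y0,w,h,s,name):
    c=d["color"][y0:y0+h,x0:x0+w,::-1]
    c=cv2.resize(c,(w*s,h*s),interpolation=cv2.INTER_CUBIC)
    c=np.clip(255*(c/255.)**0.6,0,255).astype(np.uint8)
    for i in range(0,w,20): cv2.putText(c,str(x0+i),(i*s,8),0,.3,(0,0,255)); cv2.line(c,(i*s,10),(i*s,14),(0,0,255))
    for i in range(0,h,20): cv2.putText(c,str(y0+i),(0,i*s+4),0,.3,(0,0,255))
    cv2.imwrite("pics/"+name,c)
E
python3 - <<'E'
from h import *
crop(bot.capture("scene"),122,150,133,95,6,"span.png")
d=bot.capture("top");crop(d,250,160,114,98,6,"tjug.png")
E
```

```text
(no output)
```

View pics/span.png

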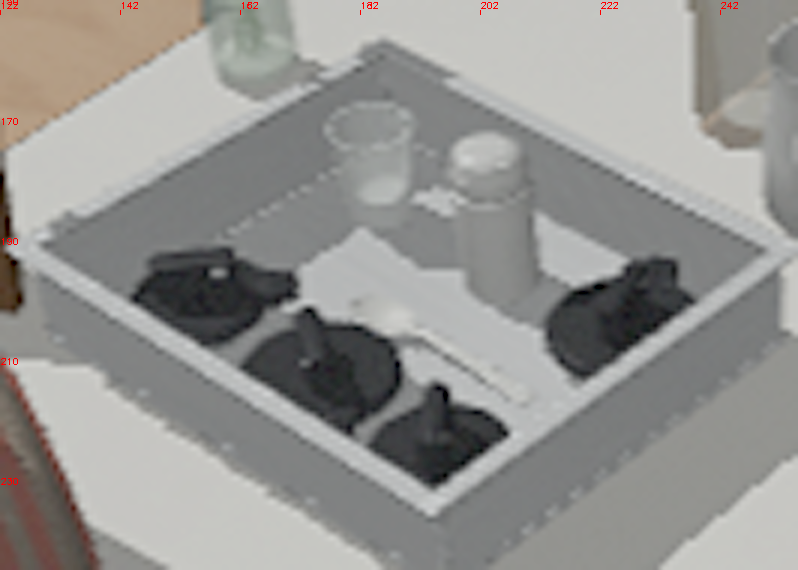

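View pics/tjug.png

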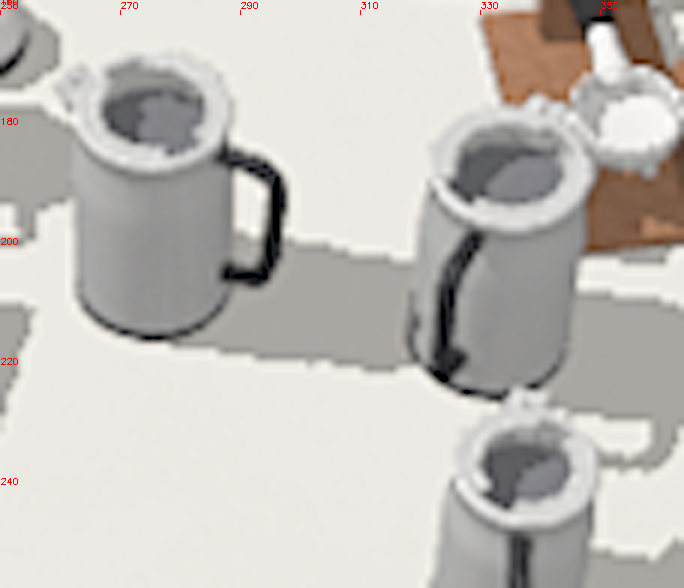

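```bash
cat >> h.py <<'E'
from scipy.optimize import least_squares
from scipy.ndimage import map_coordinates
def edges(d,c,z,r,rng,sign,step=6,span=0.012,arc=None):
    """strongest brightness step along radial lines in plane z; sign +1: brighter outward"""
    g=cv2.GaussianBlur(cv2.cvtColor(d["color"],cv2.COLOR_RGB2GRAY),(0,0),.6).astype(float)
    rr=np.arange(r-span,r+span,.0003); out=[]
    for a in np.radians(np.arange(rng[0],rng[1],step)):
        uv=np.array([proj(d,[c[0]+q*np.cos(a),c[1]+q*np.sin(a),z]) for q in rr])
        v=map_coordinates(g,[uv[:,1],uv[:,0]],order=1); k=7
        gr=sign*(v[k:]-v[:-k]); i=gr.argmax()
        if gr[i]>12: out.append((a,rr[i]+k*.00015,gr[i]))
    return np.array(out).reshape(-1,3)
def circ(E,c,r=None):
    P=np.c_[c[0]+E[:,1]*np.cos(E[:,0]),c[1]+E[:,1]*np.sin(E[:,0])]
    f=lambda p:np.hypot(*(P-p[:2]).T)-(r or p[2])
    s=least_squares(f,[*c,.04][:2 if r else 3],loss="soft_l1",f_scale=.001)
    return s.x,np.median(abs(f(s.x))),len(P)
E
python3 - <<'E'
from h import *
T=bot.capture("top");S=bot.capture("scene")
J={"t1":((275.5,178.5),(262,174),.158,.048),"t2":((335,187),(340,176.5),.158,.048),"s":((337.5,237.5),(338,227),.128,.042)}
for n,(c,s,z,r) in J.items():
    c0=plane(T,*c,z)[:2]; sp=plane(T,*s,z)[:2]
    print(n,c0.round(4),"spout r,az",np.hypot(*(sp-c0)).round(4),np.degrees(np.arctan2(*(sp-c0)[::-1])).round(1), "scene uv",np.round(proj(S,[*c0,z]),1))
    for nm,d in(("top",T),("scene",S)):
        cc=c0
        for it in range(2):
            E=edges(d,cc,z,r,(0,360),-1); x,m,k=circ(E,cc,r); cc=x
        x3,m3,_=circ(E,cc)
        print("  ",nm,x.round(4),(m*1e3).round(2),k,"free",x3.round(4),m3.round(4))
        E=edges(d,cc,z,r,(0,360),-1,step=10); print("   ",[(int(np.degrees(a)),round(q*1e3,1)) for a,q,g in E])
for p in((124,191),(186,157),(253,191),(194,234)): print("pan rim",plane(S,*p,.065).round(3))
for p in((158,198),(175.5,210),(195,222),(226,202)): print("lid",plane(S,*p,.027).round(3))
E
```

```text
t1 [ 0.61  -0.096] spout r,az 0.0507 72.4 scene uv [292.5 176.2]
   top [ 0.6165 -0.0926] 1.0 28 free [ 0.6141 -0.0918  0.0458] 0.0008
    [(70, np.float64(58.7)), (100, np.float64(58.7)), (110, np.float64(52.7)), (119, np.float64(46.1)), (130, np.float64(46.4)), (140, np.float64(47.0)), (150, np.float64(48.2)), (160, np.float64(49.1)), (170, np.float64(50.3)), (180, np.float64(48.5)), (190, np.float64(48.5)), (200, np.float64(48.8)), (210, np.float64(49.7)), (220, np.float64(49.4)), (230, np.float64(48.8)), (239, np.float64(47.3)), (250, np.float64(45.5))]
   scene [ 0.6182 -0.0958] 1.38 29 free [ 0.6178 -0.0964  0.0477] 0.0013
    [(100, np.float64(58.1)), (110, np.float64(55.7)), (119, np.float64(54.5)), (130, np.float64(46.1)), (140, np.float64(47.0)), (150, np.float64(47.3)), (160, np.float64(47.0)), (170, np.float64(48.2)), (180, np.float64(47.6)), (190, np.float64(48.5)), (200, np.float64(47.9)), (210, np.float64(49.1)), (220, np.float64(49.4)), (230, np.float64(48.5)), (239, np.float64(48.5)), (250, np.float64(47.0)), (260, np.float64(47.0)), (270, np.float64(46.4))]
t2 [ 0.5
[... 2323 characters left out ...]
p.float64(40.1)), (170, np.float64(39.5)), (180, np.float64(40.7)), (190, np.float64(41.6)), (200, np.float64(40.7)), (210, np.float64(42.8)), (220, np.float64(42.2)), (230, np.float64(41.6)), (239, np.float64(41.9)), (250, np.float64(41.9)), (260, np.float64(41.9)), (270, np.float64(41.3)), (280, np.float64(40.4)), (290, np.float64(41.3)), (300, np.float64(41.3)), (310, np.float64(39.8)), (320, np.float64(40.1)), (330, np.float64(40.7)), (340, np.float64(45.5)), (350, np.float64(48.2))]
pan rim [0.364 0.368 0.065]
pan rim [0.618 0.338 0.065]
pan rim [0.587 0.031 0.065]
pan rim [0.334 0.055 0.065]
lid [0.428 0.293 0.027]
lid [0.414 0.205 0.027]
lid [0.405 0.117 0.027]
lid [0.532 0.099 0.027]
```

Call:
servo_tool(
  moves=[87, -0.62, -0.88, -0.16, 0, 87, -0.62, -0.88, -0.16, 0, 87, -0.62, -0.88, -0.16, 0],
)

```text
time_s: 0.68
ee_pos: [0.1968, 0.5203, 0.2359]
eef_rot: [0.136, 0.991, 0.0, 0.0]
force: [-0.4, -0.2, 0.6]
width: 0.0868
grasp_force: 0.0
```

Call:
servo_tool(
  moves=[87, -0.62, -0.88, -0.16, 0, 87, -0.62, -0.88, -0.16, 0, 87, -0.62, -0.88, -0.16, 0],
)

```text
time_s: 1.05
ee_pos: [0.2256, 0.4401, 0.2487]
eef_rot: [0.136, 0.991, 0.001, 0.0]
force: [0.1, 0.6, -0.2]
width: 0.0871
grasp_force: 0.0
```

Call:
servo_tool(
  moves=[87, -0.62, -0.88, -0.16, 0, 87, -0.62, -0.88, -0.16, 0, 87, -0.62, -0.88, -0.16, 0],
)

```text
time_s: 1.42
ee_pos: [0.2545, 0.3595, 0.2614]
eef_rot: [0.136, 0.991, 0.001, 0.0]
force: [-0.2, 0.6, -0.5]
width: 0.0871
grasp_force: 0.0
```

Call:
servo_tool(
  moves=[87, -0.62, -0.88, -0.16, 0, 87, -0.62, -0.88, -0.16, 0, 87, -0.62, -0.88, -0.16, 0],
)

```text
time_s: 1.8
ee_pos: [0.2835, 0.2785, 0.2741]
eef_rot: [0.136, 0.991, 0.001, 0.0]
force: [1.0, 0.7, 0.4]
width: 0.0867
grasp_force: 0.0
```

Call:
servo_tool(
  moves=[87, -0.62, -0.88, -0.16, 0, 87, -0.62, -0.88, -0.16, 0, 87, -0.62, -0.88, -0.16, 0],
)

```text
time_s: 2.17
ee_pos: [0.3126, 0.1974, 0.2867]
eef_rot: [0.136, 0.991, 0.001, 0.0]
force: [-0.5, 0.2, 0.1]
width: 0.0871
grasp_force: 0.0
```

Call:
servo_tool(
  moves=[87, -0.62, -0.88, -0.16, 0, 87, -0.62, -0.88, -0.16, 0, 87, -0.62, -0.88, -0.16, 0],
)

```text
time_s: 2.55
ee_pos: [0.3415, 0.1164, 0.2993]
eef_rot: [0.136, 0.991, 0.0, -0.0]
force: [-0.1, 0.6, 0.1]
width: 0.087
grasp_force: 0.0
```

Call:
servo_tool(
  moves=[87, -0.62, -0.88, -0.16, 0, 87, -0.62, -0.88, -0.16, 0, 87, -0.62, -0.88, -0.16, 0],
)

```text
time_s: 2.92
ee_pos: [0.3704, 0.0354, 0.3118]
eef_rot: [0.135, 0.991, 0.0, -0.0]
force: [-0.4, 0.2, 0.1]
width: 0.0868
grasp_force: 0.0
```

Run:
```python
from h import *
d=bot.capture("top");crop(d,145,178,100,90,6,"tpan.png")
s=bot.sense();print(s["time_s"],s["ee_pos"],s["eef_rot"],s["joint_pos"])
```

```text
2.975 [0.36996291 0.03597716 0.3116458 ] [ 1.34971856e-01  9.90849024e-01  6.17289606e-04 -6.54257960e-04] [-1.17310853e-01 -4.68968169e-01  1.98793333e+00  1.25980336e-03
  1.62391345e+00 -1.41727088e+00]
```

View pics/tpan.png

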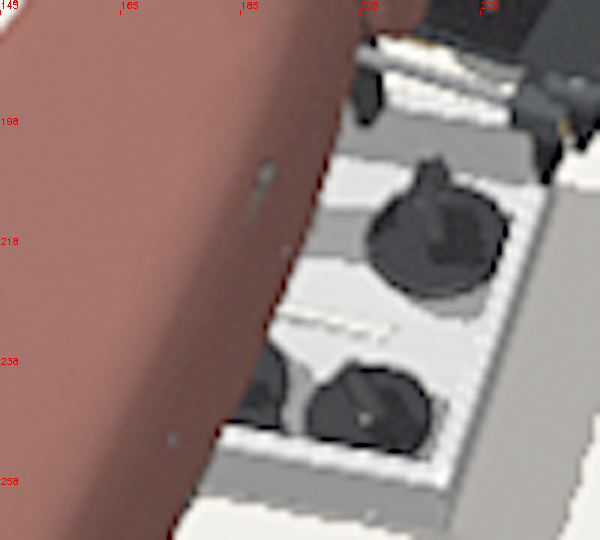

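Run:
```python
from h import *
T=bot.capture("top");S=bot.capture("scene")
for n,c,r in(("wideR",(217.5,217.5),.044),("smallR",(206.5,246),.038),("wideR_s",(226,202),.044),("smallR_s",(195,222),.038)):
    d=S if n.endswith("_s") else T
    c0=plane(d,*c,.027)[:2]; cc=c0
    for it in range(3): 
        E=edges(d,cc,.027,r,(0,360),1,span=.012); x,m,k=circ(E,cc,r); cc=x
    x3,_,_=circ(E,cc); print(n,c0.round(3),cc.round(4),m.round(4),k,"free",x3.round(4))
    E=edges(d,cc,.027,r+.006,(0,360),1,step=8,span=.018); print("   ",[(int(np.degrees(a)+.5),float(round(q*1e3,1))) for a,q,g in E])
crop(S,172,180,72,60,11,"s2.png")
```

```text
wideR [0.52 0.1 ] [0.5197 0.0995] 0.0011 57 free [0.5198 0.0996 0.0435]
    [(0, 47.2), (8, 63.1), (16, 61.6), (24, 53.8), (32, 47.2), (40, 45.7), (48, 44.8), (56, 44.8), (64, 45.1), (72, 43.3), (80, 42.4), (88, 42.7), (96, 43.0), (104, 41.8), (112, 43.6), (120, 45.4), (128, 42.7), (136, 42.7), (144, 42.7), (152, 43.0), (160, 43.6), (168, 46.6), (176, 49.0), (184, 50.8), (192, 57.4), (200, 56.5), (208, 43.0), (216, 44.5), (224, 53.2), (232, 45.7), (240, 44.5), (248, 41.2), (256, 41.5), (264, 39.7), (272, 39.7), (280, 43.0), (288, 42.4), (296, 43.6), (304, 43.9), (312, 43.0), (320, 45.1), (328, 43.9), (336, 44.2), (344, 45.4), (352, 43.9)]
smallR [0.396 0.115] [0.394  0.1134] 0.004 60 free [0.3955 0.116  0.0348]
    [(0, 32.8), (8, 32.5), (16, 32.8), (24, 40.3), (32, 40.3), (40, 38.8), (48, 37.3), (56, 36.7), (64, 37.0), (72, 39.1), (80, 38.2), (88, 38.8), (96, 37.9), (104, 37.9), (112, 55.3), (120, 40.9), (128, 35.8), (136, 31.6), (144, 29.2), (152, 28.0), (160, 27.0), (168, 27.0), (176, 27.0), (184, 27.0), (192, 27.0), (200, 29.8), (208, 31.3), (216, 31.3), (224, 41.8), (232, 44.2),
[... 495 characters left out ...]
), (160, 44.5), (168, 45.1), (176, 46.9), (184, 50.2), (192, 43.0), (200, 33.1), (208, 33.1), (328, 36.7), (336, 41.5), (344, 41.5), (352, 42.7)]
smallR_s [0.405 0.117] [0.4019 0.1259] 0.0041 49 free [0.4022 0.1228 0.0328]
    [(0, 27.0), (8, 27.0), (16, 31.6), (24, 36.4), (32, 38.2), (40, 38.5), (112, 56.8), (120, 44.5), (128, 40.6), (136, 37.6), (144, 30.1), (152, 28.9), (160, 28.9), (168, 28.0), (176, 27.0), (184, 27.6), (192, 28.0), (200, 30.1), (208, 32.8), (216, 37.0), (224, 42.1), (232, 42.4), (240, 38.8), (248, 36.7), (256, 35.8), (264, 36.7), (272, 36.1), (280, 36.1), (288, 40.0), (296, 42.4), (304, 42.4), (312, 40.0), (320, 37.6), (328, 34.9), (336, 33.1), (344, 30.4), (352, 27.6)]
```

View pics/s2.png

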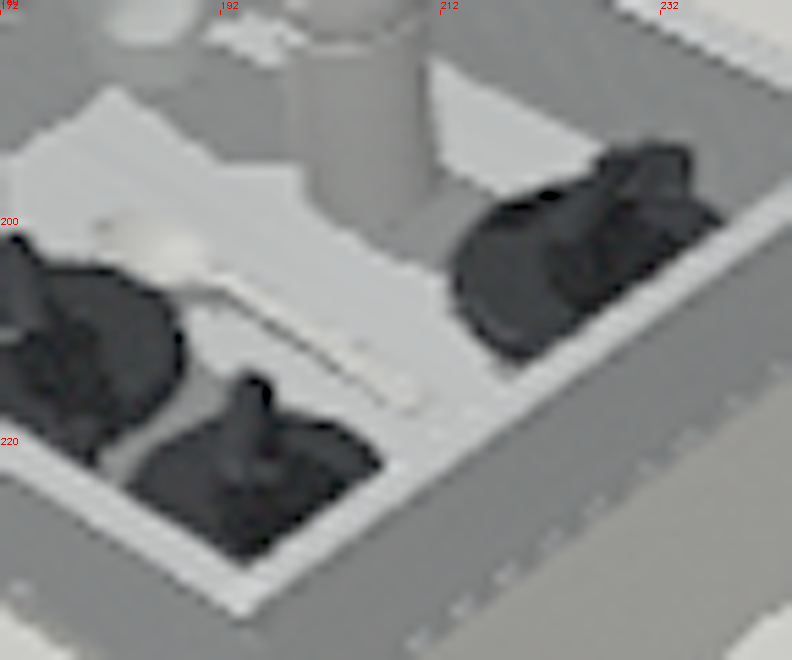

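```bash
cat >> h.py <<'E'
from scipy.spatial.transform import Rotation as Ro
def tool():
    s=bot.sense(); R=Ro.from_quat(s["eef_rot"]).as_matrix()
    return np.array(s["ee_pos"]),np.degrees(np.arctan2(R[1,0],R[0,0])),s
def plan(*wps,start=None):
    """wps (x,y,z,yaw) -> per call shift fractions in tool axes (x az=yaw, y az=yaw-90, z down), turn"""
    if start is None: p,yaw,s=tool(); print("at",p.round(4),round(yaw,2),"q6",round(s["joint_pos"][5],2))
    else: p,yaw=np.array(start[:3]),start[3]
    for w in wps:
        q=np.array(w[:3]); dy=w[3]-yaw   # caller picks turn sense via yaw value
        n=max(1,int(np.ceil(max(np.linalg.norm((q-p)[:2])/.079,abs((q-p)[2])/.079,abs(dy)/44))))
        for i in range(n):
            a=np.radians(yaw); d=(q-p)/n; c=np.array([d[0]*np.cos(a)+d[1]*np.sin(a), d[0]*np.sin(a)-d[1]*np.cos(a), -d[2]])/.08
            rows=max(np.linalg.norm(d)/.0625,abs(dy/n)/10.7)
            print(" ",np.round(c,3).tolist(),round(-dy/n/45,3),"rows",round(rows,1)); p=p+d; yaw+=0
            yaw=yaw+dy/n if True else yaw
            dy_=0
        p=q; yaw=w[3]
E
sed -i '/dy_=0/d; s/; yaw+=0$//; s/yaw=yaw+dy\/n if True else yaw/yaw+=dy\/n/' h.py
python3 -c "
from h import *
plan((.520,.0975,.16,13))"
```

```text
at [0.3696 0.0362 0.3116] 164.58 q6 -1.42
  [-0.402, 0.31, 0.474] 0.842 rows 3.5
  [-0.095, 0.368, 0.355] 0.842 rows 3.5
  [0.113, 0.262, 0.267] 0.842 rows 3.5
  [0.188, 0.103, 0.2] 0.842 rows 3.5
```

```bash
sed -i 's/d=(q-p)\/n; c=/c=/; s/^        for i in range(n):/        d=(q-p)\/n\n        for i in range(n):/' h.py
python3 -c "
from h import *
plan((.520,.0975,.16,13))"
```

```text
at [0.3696 0.0362 0.3116] 164.58 q6 -1.42
  [-0.402, 0.31, 0.474] 0.842 rows 3.5
  [-0.127, 0.491, 0.474] 0.842 rows 3.5
  [0.201, 0.466, 0.474] 0.842 rows 3.5
  [0.445, 0.244, 0.474] 0.842 rows 3.5
```

Call:
servo_tool(
  moves=[50, -0.4, 0.31, 0.47, 0.84, 50, -0.4, 0.31, 0.47, 0.84, 50, -0.4, 0.31, 0.47, 0.84, 50, -0.4, 0.31, 0.47, 0.84, 50, -0.4, 0.31, 0.47, 0.84],
)

```text
time_s: 3.7
ee_pos: [0.407, 0.0513, 0.2743]
eef_rot: [0.447, 0.894, 0.0, -0.0]
force: [0.4, -0.4, -0.0]
width: 0.0517
grasp_force: 0.0
```

Call:
servo_tool(
  moves=[50, -0.13, 0.49, 0.47, 0.84, 50, -0.13, 0.49, 0.47, 0.84, 50, -0.13, 0.49, 0.47, 0.84, 50, -0.13, 0.49, 0.47, 0.84, 50, -0.13, 0.49, 0.47, 0.84],
)

```text
time_s: 4.32
ee_pos: [0.4448, 0.0657, 0.2368]
eef_rot: [0.713, 0.702, 0.0, -0.0]
force: [0.2, 0.3, 0.5]
width: 0.05
grasp_force: 0.0
```

Call:
servo_tool(
  moves=[50, 0.2, 0.47, 0.47, 0.84, 50, 0.2, 0.47, 0.47, 0.84, 50, 0.2, 0.47, 0.47, 0.84, 50, 0.2, 0.47, 0.47, 0.84, 50, 0.2, 0.47, 0.47, 0.84],
)

```text
time_s: 4.95
ee_pos: [0.4828, 0.0806, 0.1993]
eef_rot: [0.901, 0.433, -0.0, -0.0]
force: [0.1, -0.5, -0.6]
width: 0.05
grasp_force: 0.0
```

Call:
servo_tool(
  moves=[50, 0.44, 0.24, 0.47, 0.84, 50, 0.44, 0.24, 0.47, 0.84, 50, 0.44, 0.24, 0.47, 0.84, 50, 0.44, 0.24, 0.47, 0.84, 50, 0.44, 0.24, 0.47, 0.84],
)

```text
time_s: 5.58
ee_pos: [0.5199, 0.0957, 0.1618]
eef_rot: [0.993, 0.118, 0.0, -0.0]
force: [0.8, 0.6, 0.1]
width: 0.0501
grasp_force: 0.0
```

Run:
```python
from h import *
p,y,s=tool();print(p,y,s["time_s"],s["joint_pos"])
T=bot.capture("top");S=bot.capture("scene")
a=T["color"][150:250,150:283,::-1]; b=S["color"][120:220,170:303,::-1]
for n,d,o in(("T",T,(150,150)),("S",S,(170,120))):
    t=np.array([-np.sin(np.radians(y)),np.cos(np.radians(y)),0]) # across
    print(n,"tcp",np.round(proj(d,p),1),"tips inner",[np.round(proj(d,p+k*s["width"]/2*t),1).tolist() for k in(1,-1)])
m=np.hstack([cv2.resize(x,(399,300),interpolation=cv2.INTER_CUBIC) for x in(a,b)])
cv2.imwrite("pics/m1.png",np.clip(255*(m/255.)**.6,0,255).astype(np.uint8))
```

```text
[0.51991171 0.09574634 0.16175109] 13.540569694557403 5.575 [3.28222925e-02 4.26888832e-02 1.83994564e+00 1.01606624e-04
 1.25895810e+00 1.36725992e+00]
T tcp [215.2 193.1] tips inner [[207.7, 193.8], [222.7, 192.4]]
S tcp [221.5 169.1] tips inner [[213.8, 167.5], [229.3, 170.8]]
```

View pics/m1.png

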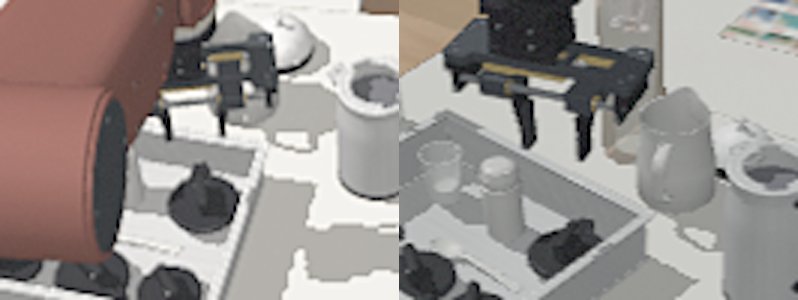

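Call:
servo_tool(
  moves=[50, 0, -0.03, 0.8, 0, 50, 0, -0.03, 0.8, 0, 50, 0, -0.03, 0.8, 0],
)

```text
time_s: 6.05
ee_pos: [0.5199, 0.0979, 0.0988]
eef_rot: [0.993, 0.116, 0.0, 0.0]
force: [0.9, 0.6, 0.3]
width: 0.0501
grasp_force: 0.0
```

Call:
servo_tool(
  moves=[50, 0, 0, 0.4, 0, 50, 0, 0, 0.82, 0, 50, 0, 0, 0.82, 0, 0, 0, 0, 0.82, 0, 0, 0, 0, 0.82, 0, 0, 0, 0, 0.82, 0, 0, 0, 0, 0.82, 0, 0, 0, 0, 0.82, 0],
  squeeze=30,
)

```text
time_s: 7.05
ee_pos: [0.5197, 0.0978, 0.0325]
eef_rot: [0.993, 0.116, 0.0, 0.0]
force: [-0.3, 0.6, 2.6]
width: 0.0138
grasp_force: 29.9
```

```bash
python3 -c "
from h import *
plan((.5197,.0978,.18,13.3),(.43,-.10,.18,13.3),(.43,-.10,.10,13.3))"
```

```text
at [0.5197 0.0978 0.0325] 13.29 q6 1.38
  [0.0, 0.0, -0.922] -0.0 rows 1.2
  [0.0, 0.0, -0.922] -0.0 rows 1.2
  [-0.553, 0.716, -0.0] -0.0 rows 1.2
  [-0.553, 0.716, -0.0] -0.0 rows 1.2
  [-0.553, 0.716, -0.0] -0.0 rows 1.2
  [0.0, 0.0, 0.5] -0.0 rows 0.6
  [0.0, 0.0, 0.5] -0.0 rows 0.6
```

Call:
servo_tool(
  moves=[0, 0, 0, -0.3, 0, 0, 0, 0, -0.6, 0, 0, 0, 0, -0.92, 0, 0, 0, 0, -0.92, 0],
)

```text
time_s: 7.55
ee_pos: [0.5211, 0.0979, 0.1076]
eef_rot: [0.993, 0.116, 0.002, 0.0]
force: [0.6, -0.4, -0.8]
width: 0.0135
grasp_force: 29.9
```

Call:
servo_tool(
  moves=[0, 0, 0, -0.5, 0, 0, 0, 0, -0.92, 0, 0, 0, 0, -0.92, 0],
)

```text
time_s: 7.92
ee_pos: [0.521, 0.0979, 0.1809]
eef_rot: [0.993, 0.116, 0.002, 0.0]
force: [0.4, 0.2, -1.6]
width: 0.0141
grasp_force: 29.9
```

Call:
servo_tool(
  moves=[0, -0.28, 0.36, 0, 0, 0, -0.55, 0.72, 0, 0, 0, -0.55, 0.72, 0, 0],
)

```text
time_s: 8.3
ee_pos: [0.4878, 0.0303, 0.1765]
eef_rot: [0.993, 0.114, -0.002, -0.0]
force: [0.8, 0.6, -1.8]
width: 0.0137
grasp_force: 29.9
```

Call:
servo_tool(
  moves=[0, -0.28, 0.36, 0, 0, 0, -0.55, 0.72, 0, 0, 0, -0.55, 0.72, 0, 0],
)

```text
time_s: 8.68
ee_pos: [0.4592, -0.0352, 0.1776]
eef_rot: [0.993, 0.114, -0.001, -0.0]
force: [-0.6, 0.5, -2.1]
width: 0.0138
grasp_force: 29.9
```

Call:
servo_tool(
  moves=[0, -0.28, 0.36, 0, 0, 0, -0.55, 0.72, 0, 0, 0, -0.55, 0.72, 0, 0],
)

```text
time_s: 9.05
ee_pos: [0.4303, -0.101, 0.1783]
eef_rot: [0.993, 0.115, -0.0, -0.0]
force: [0.5, 0.9, -1.2]
width: 0.0134
grasp_force: 29.9
```

Call:
servo_tool(
  moves=[0, 0, 0, 0.5, 0, 0, 0, 0, 1, 0, 0, 0, 0, 1, 0, 0, 0, 0, 1, 0],
)

```text
time_s: 9.55
ee_pos: [0.4317, -0.1001, 0.1002]
eef_rot: [0.993, 0.116, 0.0, 0.0]
force: [0.0, -0.5, -0.9]
width: 0.0139
grasp_force: 29.9
```

```bash
cat >> h.py <<'E'
def lidfit(d,c0,z,r):
    cc=np.array(c0)
    for it in range(3):
        E=edges(d,cc,z,r,(0,360),1,span=.010,step=5); E=E[E[:,2]>25]; x,m,k=circ(E,cc,r); cc=x
    B=edges(d,cc,z-.004,r+.006,(0,360),1,step=5,span=.016)
    return cc,m,k,[(int(np.degrees(a)+.5),float(round(q*1e3,1))) for a,q,g in B]
E
python3 - <<'E'
from h import *
p,y,s=tool();print(p.round(4),y,s["time_s"],s["width"],s["grasp_force"])
for n in("top","scene"):
    d=bot.capture(n); cc,m,k,B=lidfit(d,p[:2],p[2]-.0295+.024,.044)
    print(n,(cc-p[:2]).round(4),m.round(4),k,B)
    u,v=map(int,proj(d,p)); crop(d,u-45,v-45,90,90,4,f"h_{n}.png")
cv2.imwrite("pics/h1.png",np.hstack([cv2.imread("pics/h_top.png"),cv2.imread("pics/h_scene.png")]))
E
```

```text
[ 0.4317 -0.1001  0.1002] 13.335483002582432 9.55 0.013908206381866767 29.85122501850128
top [0.0021 0.0028] 0.001 52 [(0, 48.0), (15, 48.3), (20, 49.2), (25, 48.3), (45, 60.0), (50, 56.7), (55, 56.7), (60, 59.7), (65, 43.8), (70, 42.9), (75, 43.5), (80, 42.3), (85, 42.3), (90, 41.7), (95, 44.7), (100, 41.4), (105, 41.7), (110, 41.4), (115, 42.3), (120, 42.3), (125, 42.9), (130, 43.5), (135, 42.0), (140, 42.9), (145, 42.3), (150, 42.0), (155, 42.6), (160, 42.6), (165, 41.7), (170, 41.7), (175, 40.8), (180, 42.6), (185, 43.8), (190, 42.3), (195, 41.4), (200, 41.1), (205, 42.3), (210, 41.7), (215, 41.4), (220, 41.1), (225, 41.4), (230, 41.4), (235, 41.4), (240, 42.0), (245, 41.7), (250, 42.3), (255, 42.0), (260, 42.9), (265, 42.3), (270, 42.6), (275, 42.3), (280, 41.4), (285, 42.9), (290, 42.6), (295, 43.8), (300, 43.2), (305, 43.2), (310, 53.7), (315, 57.0), (320, 64.8), (325, 64.8), (340, 55.8), (345, 56.1), (355, 46.8)]
scene [ 0.0038 -0.0046] 0.0008 58 [(0, 48.9), (5, 56.1), (10, 59.1), (40, 47.4), (65, 52.8), (70, 50.7), (75, 49.2), (80, 48.0), (85, 47.4), (90, 47.4), (95, 45.0), (100, 45.9), (105, 44.7), (110, 43.5), (115, 42.6), (120, 42.3), (125, 42.3), (130, 42.0), (135, 42.9), (140, 43.5), (145, 42.0), (150, 40.8), (155, 41.4), (160, 41.1), (165, 41.1), (170, 40.2), (175, 40.8), (180, 41.1), (185, 40.8), (190, 40.5), (195, 40.2), (200, 40.2), (205, 41.7), (210, 42.9), (215, 42.6), (220, 41.4), (225, 41.7), (230, 40.8), (235, 40.2), (240, 40.2), (245, 41.4), (250, 41.1), (255, 41.1), (260, 40.8), (265, 40.5), (270, 41.1), (275, 42.0), (280, 41.1), (285, 42.0), (290, 41.1), (295, 41.1), (300, 42.0), (305, 43.5), (310, 43.5), (315, 44.1), (320, 45.0), (325, 45.0), (330, 45.0), (335, 45.3), (340, 46.8), (345, 48.0), (350, 46.5), (355, 48.3)]
```

View pics/h1.png

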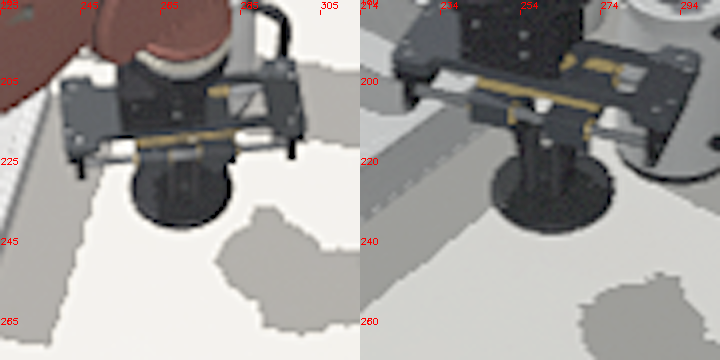

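Run:
```python
from h import *
D={n:bot.capture(n) for n in("top","scene")}
J={"t1":(.158,{"top":(.6165,-.0926),"scene":(.6182,-.0958)}),"t2":(.158,{"top":(.5963,-.2958),"scene":(.5993,-.3027)}),"s":(.128,{"top":(.4144,-.3146),"scene":(.4142,-.317)})}
rows=[]
for n,d in D.items():
    r=[]
    for j,(z,c) in J.items():
        c=c[n]; u,v=proj(d,[*c,z]); u0,v0=int(u)-19,int(v)-21; k=7
        t=cv2.resize(d["color"][v0:v0+42,u0:u0+38,::-1],None,fx=k,fy=k,interpolation=cv2.INTER_CUBIC)
        for a in range(0,360,15):
            q=proj(d,[c[0]+.056*np.cos(np.radians(a)),c[1]+.056*np.sin(np.radians(a)),z])
            x=(int((q[0]-u0+.5)*k),int((q[1]-v0+.5)*k))
            cv2.circle(t,x,2,(0,0,255) if a%90 else (255,0,0),-1)
            if a%45==0: cv2.putText(t,str(a),(x[0]+3,x[1]+3),0,.35,(0,120,0))
        r.append(t)
    rows.append(np.hstack(r))
cv2.imwrite("pics/rims.png",np.vstack(rows))
```

```text
(no output)
```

View pics/rims.png

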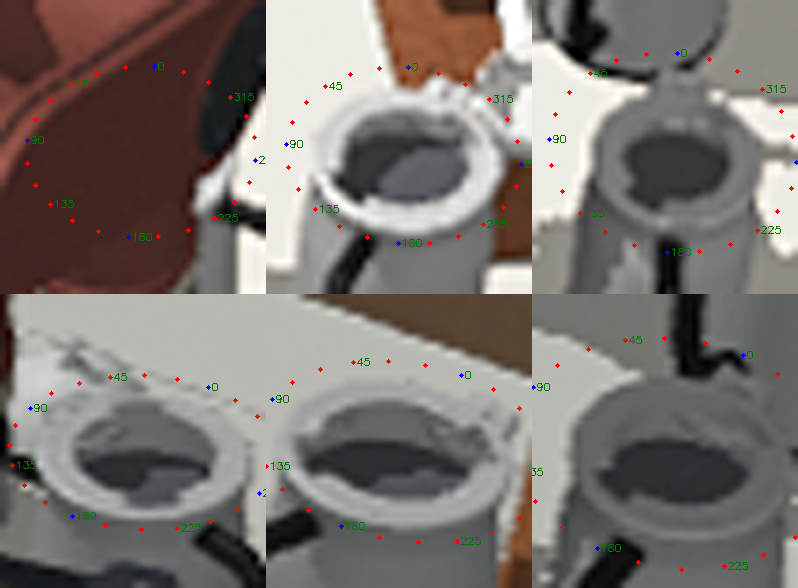

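```bash
python3 -c "
from h import *
plan((.4317,-.10,.235,13.3),(.595,-.299,.235,41),(.595,-.299,.195,41))"
```

```text
at [ 0.432 -0.101  0.101] 13.3 q6 0.93
  [-0.001, -0.006, -0.837] -0.0 rows 1.1
  [-0.001, -0.006, -0.837] -0.0 rows 1.1
  [0.354, 0.723, -0.0] -0.154 rows 1.0
  [0.264, 0.76, -0.0] -0.154 rows 1.0
  [0.17, 0.786, -0.0] -0.154 rows 1.0
  [0.074, 0.801, -0.0] -0.154 rows 1.0
  [0.0, 0.0, 0.5] 0.0 rows 0.6
```

Call:
servo_tool(
  moves=[0, 0, 0, -0.42, 0, 0, 0, 0, -0.84, 0, 0, 0, 0, -0.84, 0],
)

```text
time_s: 10.12
ee_pos: [0.4333, -0.1018, 0.1706]
eef_rot: [0.993, 0.116, 0.004, 0.002]
force: [0.8, -0.6, -1.9]
width: 0.0139
grasp_force: 29.9
```

Call:
servo_tool(
  moves=[0, 0, 0, -0.42, 0, 0, 0, 0, -0.84, 0, 0, 0, 0, -0.84, 0],
)

```text
time_s: 10.5
ee_pos: [0.4322, -0.1013, 0.236]
eef_rot: [0.993, 0.116, 0.002, 0.001]
force: [-0.0, -0.4, -2.0]
width: 0.0139
grasp_force: 29.9
```

Call:
servo_tool(
  moves=[0, 0.18, 0.36, 0, -0.08, 0, 0.35, 0.72, 0, -0.15, 0, 0.35, 0.72, 0, -0.15],
)

```text
time_s: 10.88
ee_pos: [0.471, -0.1512, 0.2315]
eef_rot: [0.985, 0.173, -0.001, -0.001]
force: [-0.7, 0.9, -1.8]
width: 0.0138
grasp_force: 29.9
```

Call:
servo_tool(
  moves=[0, 0.13, 0.38, 0, -0.08, 0, 0.26, 0.76, 0, -0.15, 0, 0.26, 0.76, 0, -0.15],
)

```text
time_s: 11.25
ee_pos: [0.5112, -0.2007, 0.2319]
eef_rot: [0.973, 0.231, -0.001, -0.001]
force: [-0.2, -0.1, -1.9]
width: 0.0134
grasp_force: 29.9
```

Call:
servo_tool(
  moves=[0, 0.08, 0.4, 0, -0.08, 0, 0.17, 0.79, 0, -0.15, 0, 0.17, 0.79, 0, -0.15],
)

```text
time_s: 11.62
ee_pos: [0.5518, -0.2506, 0.2323]
eef_rot: [0.958, 0.288, -0.001, -0.001]
force: [-0.3, -0.4, -1.3]
width: 0.0138
grasp_force: 29.9
```

Call:
servo_tool(
  moves=[0, 0.03, 0.4, 0, -0.08, 0, 0.07, 0.8, 0, -0.16, 0, 0.07, 0.8, 0, -0.16, 0, 0.07, 0.8, 0, -0.16],
)

```text
time_s: 12.12
ee_pos: [0.5912, -0.2993, 0.233]
eef_rot: [0.938, 0.348, -0.001, -0.001]
force: [0.3, -0.1, -1.6]
width: 0.0137
grasp_force: 29.9
```

Call:
servo_tool(
  moves=[0, 0, 0, 0.3, 0, 0, 0, 0, 0.5, 0, 0, 0, 0, 0.5, 0, 0, 0, 0, 0.5, 0],
)

```text
time_s: 12.62
ee_pos: [0.5923, -0.3007, 0.1945]
eef_rot: [0.937, 0.348, 0.0, 0.0]
force: [-0.2, -0.1, -0.1]
width: 0.0138
grasp_force: 29.9
```

Run:
```python
from h import *
p,y,s=tool();print(p.round(4),y,s["time_s"])
plan((.595,-.299,.195,41))
for n,c in(("top",(.5963,-.2965)),("scene",(.5993,-.3027))):
    d=bot.capture(n); cc,m,k,B=lidfit(d,p[:2],p[2]-.0295+.024,.044)
    print(n,cc.round(4),(cc-p[:2]).round(4),m.round(4),k,"minus jug",(cc-c).round(4))
    u,v=map(int,proj(d,p)); crop(d,u-33,v-25,66,75,6,f"h_{n}.png")
cv2.imwrite("pics/h2.png",np.hstack([cv2.imread("pics/h_top.png"),cv2.imread("pics/h_scene.png")]))
```

```text
[ 0.5923 -0.3007  0.1945] 40.73635673559599 12.625
at [ 0.5923 -0.3007  0.1945] 40.74 q6 0.27
  [0.039, 0.006, -0.006] -0.006 rows 0.1
top [ 0.5893 -0.2925] [-0.003   0.0082] 0.0011 37 minus jug [-0.007  0.004]
scene [ 0.5921 -0.2999] [-0.0002  0.0008] 0.0011 36 minus jug [-0.0072  0.0028]
```

View pics/h2.png

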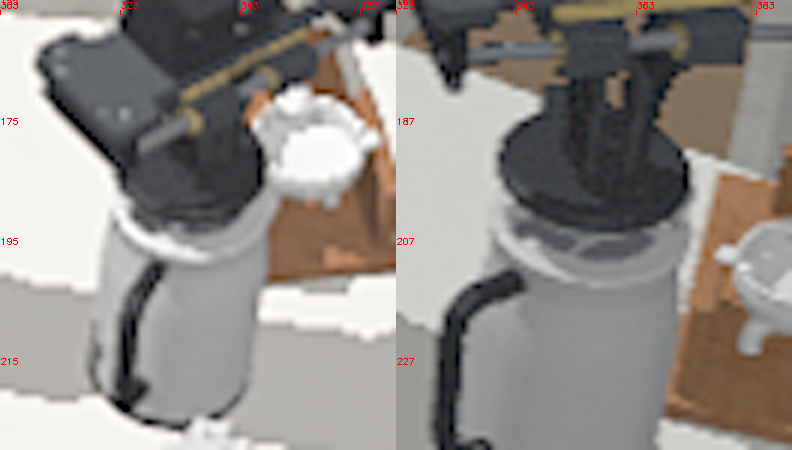

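Run:
```python
from h import *
p,y,s=tool()
for n in("top","scene"):
    d=bot.capture(n); g=cv2.cvtColor(d["color"],cv2.COLOR_RGB2GRAY); 
    z=p[2]-.0295+.02; u,v=proj(d,[*p[:2],z]); print(n,"pred centre",round(u,1),round(v,1))
    a=np.radians(np.arange(0,360,2)); Q=np.array([proj(d,[p[0]+.044*np.cos(t),p[1]+.044*np.sin(t),z]) for t in a])
    print(" pred L,R",Q[:,0].min().round(1),Q[:,0].max().round(1),"bottom(z-4)",max(proj(d,[p[0]+.044*np.cos(t),p[1]+.044*np.sin(t),z-.004])[1] for t in a).round(1))
    for r in range(int(v)-3,int(v)+14):
        print(r,g[r,int(u)-20:int(u)+21].tolist())
    print("cols from",int(u)-20)
```

```text
top pred centre 336.4 182.0
 pred L,R 323.1 349.8 bottom(z-4) 193.0
179 [248, 243, 143, 19, 5, 16, 17, 20, 17, 11, 62, 68, 54, 41, 28, 19, 14, 14, 13, 14, 22, 23, 22, 25, 24, 20, 16, 24, 24, 20, 37, 123, 157, 152, 207, 243, 245, 244, 245, 245, 246]
180 [239, 249, 244, 143, 18, 11, 23, 16, 13, 13, 45, 45, 33, 31, 29, 22, 18, 18, 15, 16, 23, 22, 21, 23, 24, 20, 19, 18, 21, 18, 4, 79, 142, 147, 232, 247, 244, 244, 244, 245, 246]
181 [237, 240, 248, 244, 143, 23, 34, 33, 17, 16, 29, 34, 32, 34, 33, 26, 22, 19, 14, 13, 23, 22, 20, 21, 22, 21, 20, 21, 20, 20, 10, 64, 135, 141, 229, 244, 242, 243, 244, 245, 246]
182 [236, 237, 240, 249, 246, 139, 8, 21, 15, 17, 30, 33, 34, 34, 35, 34, 24, 20, 17, 17, 22, 21, 18, 20, 20, 20, 22, 21, 22, 16, 11, 37, 204, 162, 219, 243, 242, 243, 244, 245, 245]
183 [236, 236, 237, 240, 254, 193, 57, 3, 32, 25, 28, 35, 34, 32, 34, 33, 33, 23, 19, 16, 22, 20, 19, 21, 19, 21, 20, 19, 21, 21, 11, 59, 194, 215, 246, 248, 243, 244, 245, 247, 248]
184 [237, 237, 237, 238, 247, 205, 88, 5, 26, 29, 32, 34, 35, 34, 33, 33, 34, 32, 23, 20, 22, 19, 19, 18, 20, 22, 20, 21,
[... 4563 characters left out ...]
9, 80, 40, 42, 43, 44, 44, 44, 56, 65, 62, 60, 44, 31, 31, 26, 21, 22, 18, 21, 25, 32, 30, 58, 78, 85, 89, 91, 83, 90, 93, 137, 157, 116, 74]
206 [178, 178, 180, 159, 123, 177, 182, 132, 73, 71, 86, 64, 43, 42, 43, 42, 44, 57, 65, 68, 75, 80, 78, 77, 73, 64, 51, 46, 45, 43, 55, 84, 95, 97, 95, 95, 94, 142, 144, 104, 79]
207 [178, 178, 181, 152, 96, 139, 177, 171, 142, 154, 169, 129, 69, 50, 43, 44, 44, 44, 71, 80, 80, 81, 60, 45, 45, 44, 44, 43, 44, 45, 53, 86, 97, 96, 94, 93, 93, 165, 151, 91, 80]
208 [177, 179, 181, 149, 101, 76, 132, 173, 169, 157, 160, 129, 96, 83, 58, 45, 46, 69, 78, 78, 57, 42, 43, 42, 45, 45, 43, 44, 44, 62, 90, 98, 96, 94, 95, 97, 109, 168, 140, 82, 83]
cols from 335
```

```bash
python3 -c "
from h import *
plan((.598,-.3035,.19,41))"
```

```text
at [ 0.5926 -0.3011  0.1948] 40.73 q6 0.27
  [0.032, 0.067, 0.06] -0.006 rows 0.1
```

Call:
servo_tool(
  moves=[0, 0.03, 0.07, 0.06, 0, 0, 0.03, 0.07, 0.06, 0, 0, 0.03, 0.07, 0.1, 0, 0, 0.03, 0.07, 0.13, 0, 0, 0.03, 0.07, 0.13, 0],
)

```text
time_s: 13.45
ee_pos: [0.5983, -0.3041, 0.1869]
eef_rot: [0.937, 0.348, 0.001, 0.001]
force: [-4.5, 1.3, 12.6]
width: 0.0137
grasp_force: 30.0
```

Call:
servo_tool(
  moves=[0, 0, 0, 0.03, 0, 0, 0, 0, 0.06, 0, 0, 0, 0, 0.06, 0],
)

```text
time_s: 13.82
ee_pos: [0.5994, -0.3057, 0.1844]
eef_rot: [0.937, 0.348, 0.002, 0.004]
force: [-6.3, -0.4, 18.2]
width: 0.0137
grasp_force: 30.0
```

Call:
servo_tool(
  moves=[0, -0.02, 0, 0, 0.1, 0, -0.02, 0, 0, 0.2, 0, -0.02, 0, 0, 0.2, 0, -0.02, 0, 0, 0.2, 0, -0.02, 0, 0, 0.2, 0, -0.02, 0, 0, 0.2, 0, -0.02, 0, 0, 0.2, 0, -0.02, 0, 0, 0.2],
)

```text
time_s: 14.82
ee_pos: [0.5983, -0.3047, 0.1831]
eef_rot: [0.962, 0.274, 0.002, 0.002]
force: [-3.0, 4.6, 14.3]
width: 0.0139
grasp_force: 30.0
```

Call:
servo_tool(
  moves=[0, 0, 0, 0, -0.2, 0, 0, 0, 0, -0.4, 0, 0, 0, 0, -0.4, 0, 0, 0, 0, -0.4],
)

```text
time_s: 15.32
ee_pos: [0.597, -0.3059, 0.1816]
eef_rot: [0.907, 0.42, 0.001, 0.002]
force: [-3.9, -0.0, 8.1]
width: 0.014
grasp_force: 30.0
```

Call:
servo_tool(
  moves=[0, 0, 0, 0.03, 0.1, 0, 0, 0, 0.06, 0.2, 0, 0, 0, 0.06, 0.2, 0, 0, 0, 0.06, 0.2],
)

```text
time_s: 15.82
ee_pos: [0.5981, -0.3047, 0.1783]
eef_rot: [0.937, 0.348, 0.002, 0.002]
force: [-3.9, 4.7, 15.3]
width: 0.0138
grasp_force: 30.0
```

Call:
servo_tool(
  moves=[0, -0.02, 0, 0, 0, 0, -0.02, 0, 0, 0, 0, -0.02, 0.02, 0, 0, 0, -0.02, 0.02, 0, 0],
)

```text
time_s: 16.32
ee_pos: [0.5983, -0.3065, 0.1785]
eef_rot: [0.937, 0.348, 0.002, 0.002]
force: [-2.5, 7.0, 15.7]
width: 0.014
grasp_force: 30.0
```

Run:
```python
from h import *
p,y,s=tool();print(p.round(4),y,s["time_s"],s["force"],s["ft_torque"]); print(Ro.from_quat(s["eef_rot"]).as_matrix()[:,2].round(4))
for n in("top","scene"):
    d=bot.capture(n)
    u,v=map(int,proj(d,p)); crop(d,u-33,v-25,66,75,6,f"h_{n}.png")
cv2.imwrite("pics/h3.png",np.hstack([cv2.imread("pics/h_top.png"),cv2.imread("pics/h_scene.png")]))
```

```text
[ 0.5983 -0.3065  0.1785] 40.787314597603924 16.325 [-2.46332681  6.96321307 15.70462543] [1.04493133 0.42189624 0.14539071]
[ 0.0054 -0.0012 -1.    ]
```

View pics/h3.png

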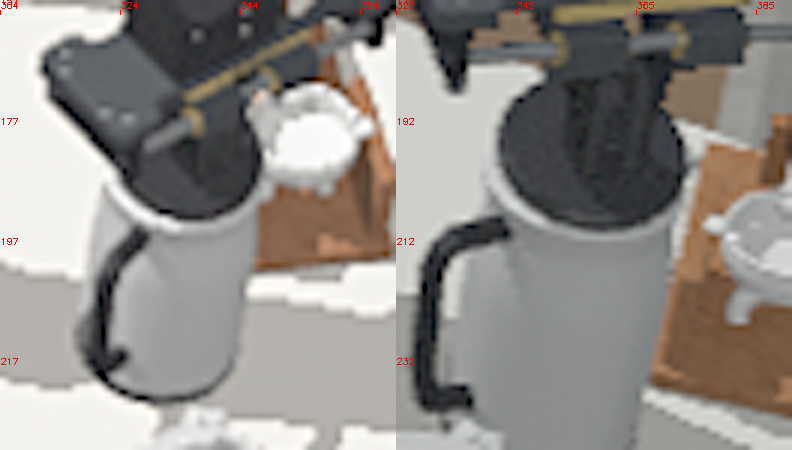

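Call:
servo_tool(
  moves=[0, 0, -0.03, -0.05, 0, 0, 0, -0.03, -0.05, 0, 0, 0, -0.03, -0.05, 0],
)

```text
time_s: 16.8
ee_pos: [0.5944, -0.3051, 0.1769]
eef_rot: [0.938, 0.348, -0.0, -0.0]
force: [-0.2, 0.7, -1.0]
width: 0.0137
grasp_force: 30.0
```

Call:
servo_tool(
  moves=[0, 0, 0, 0.03, 0, 0, 0, 0, 0.06, 0, 0, 0, 0, 0.1, 0, 0, 0, 0, 0.1, 0],
)

```text
time_s: 17.3
ee_pos: [0.5965, -0.3048, 0.1727]
eef_rot: [0.937, 0.348, 0.002, 0.001]
force: [0.1, 5.2, 10.1]
width: 0.0137
grasp_force: 30.0
```

Call:
servo_tool(
  moves=[0, 0, -0.02, -0.02, 0, 0, 0, -0.02, -0.02, 0, 0, 0, -0.02, 0.03, 0, 0, 0, -0.02, 0.03, 0],
)

```text
time_s: 17.8
ee_pos: [0.5957, -0.3042, 0.1707]
eef_rot: [0.937, 0.348, 0.002, 0.002]
force: [2.5, 3.8, 13.3]
width: 0.014
grasp_force: 30.0
```

Call:
servo_tool(
  moves=[0, 0, -0.02, -0.05, 0, 0, 0, -0.02, -0.05, 0.2, 0, 0, -0.02, -0.05, 0.4, 0, 0, -0.02, -0.05, 0.6, 0, 0, -0.02, -0.05, 0.8, 0, 0, -0.02, -0.05, 1, 0, 0, -0.02, -0.05, 1, 0, 0, -0.02, -0.05, 1],
)

```text
time_s: 18.8
ee_pos: [0.5917, -0.3031, 0.1707]
eef_rot: [0.999, -0.036, -0.001, 0.0]
force: [-1.3, -2.2, 1.1]
width: 0.0138
grasp_force: 30.0
```

Run:
```python
from h import *
p,y,s=tool();print(p.round(4),y,s["time_s"],s["force"],s["ft_torque"])
```

```text
[ 0.5917 -0.3031  0.1707] -4.1336392432589655 18.8 [-1.27125593 -2.17500594  1.12919601] [-0.56974676  0.76031695 -0.11492672]
```

Call:
servo_tool(
  moves=[0, 0, 0, 0, 0.2, 0, 0, 0, 0, 0.33, 0, 0, 0, 0, 0.33, 0, 0, 0, 0, 0.33],
)

```text
time_s: 19.3
ee_pos: [0.5921, -0.3022, 0.1707]
eef_rot: [0.986, -0.165, -0.001, -0.0]
force: [-0.7, -0.3, -0.1]
width: 0.0139
grasp_force: 30.0
```

Run:
```python
from h import *
p,y,s=tool();print(p.round(4),y,s["time_s"],s["force"],s["ft_torque"])
```

```text
[ 0.5921 -0.3022  0.1707] -18.96386091275909 19.3 [-0.6688838  -0.31073579 -0.14803651] [ 0.03083923  0.7304836  -0.08424695]
```

Call:
servo_tool(
  moves=[0, 0, 0, 0, 0.15, 0, 0, 0, 0, 0.25, 0, 0, 0, 0, 0.25, 0, 0, 0, 0, 0.25],
)

```text
time_s: 19.8
ee_pos: [0.5923, -0.3022, 0.1707]
eef_rot: [0.965, -0.261, -0.001, -0.0]
force: [-0.0, 0.2, -2.2]
width: 0.014
grasp_force: 30.0
```

Run:
```python
from h import *
p,y,s=tool();print(p.round(4),y,s["time_s"],s["force"],s["ft_torque"])
for n in("top","scene"):
    d=bot.capture(n)
    u,v=map(int,proj(d,p)); crop(d,u-33,v-25,66,75,6,f"h_{n}.png")
cv2.imwrite("pics/h4.png",np.hstack([cv2.imread("pics/h_top.png"),cv2.imread("pics/h_scene.png")]))
```

```text
[ 0.5923 -0.3022  0.1707] -30.241920309314132 19.8 [-0.01562492  0.19799603 -2.23449838] [ 0.1723772   0.46637255 -0.06918465]
```

View pics/h4.png

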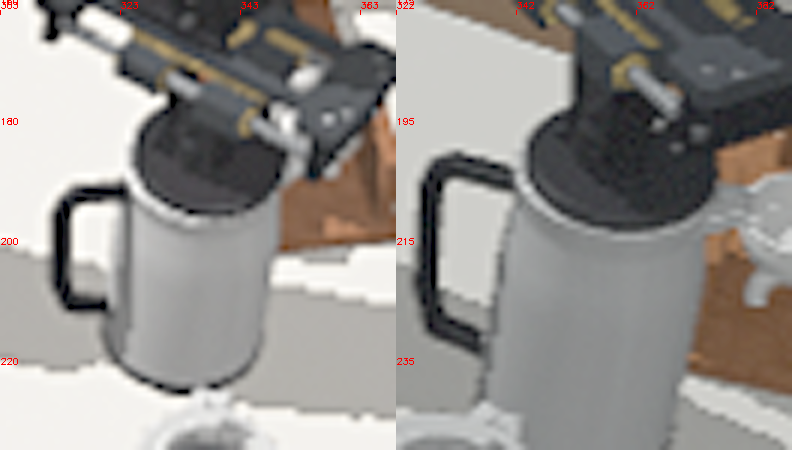

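Call:
servo_tool(
  moves=[30, 0, 0, 0, 0, 30, 0, 0, 0, 0, 30, 0, 0, 0, 0, 30, 0, 0, 0, 0],
)

```text
time_s: 20.4
ee_pos: [0.5927, -0.3027, 0.1716]
eef_rot: [0.965, -0.262, 0.0, 0.0]
force: [-0.2, 0.1, -1.0]
width: 0.0297
grasp_force: 0.0
```

Call:
servo_tool(
  moves=[30, 0, 0, 0.03, 0, 30, 0, 0, 0.06, 0, 30, 0, 0, 0.06, 0],
)

```text
time_s: 20.78
ee_pos: [0.5926, -0.3026, 0.1665]
eef_rot: [0.965, -0.262, 0.0, 0.0]
force: [0.0, -0.3, 0.1]
width: 0.0298
grasp_force: 0.0
```

Run:
```python
from h import *
p,y,s=tool();print(p.round(4),y,s["time_s"],s["force"],s["ft_torque"])
```

```text
[ 0.5926 -0.3026  0.1665] -30.364855717436484 20.775 [ 0.02603776 -0.30432908  0.06225095] [-0.03722806  0.19823567 -0.00861493]
```

Call:
servo_tool(
  moves=[30, 0, 0, 0.02, 0, 30, 0, 0, 0.05, 0, 30, 0, 0, 0.05, 0],
)

```text
time_s: 21.15
ee_pos: [0.5929, -0.3027, 0.1664]
eef_rot: [0.965, -0.262, 0.001, 0.0]
force: [-8.4, 4.7, 17.9]
width: 0.0298
grasp_force: 8.7
```

Call:
servo_tool(
  moves=[30, 0, 0, -0.1, 0, 30, 0, 0, -0.4, 0, 30, 0, 0, -0.9, 0, 30, 0, 0, -0.9, 0],
)

```text
time_s: 21.65
ee_pos: [0.5946, -0.3038, 0.2389]
eef_rot: [0.965, -0.262, 0.004, 0.001]
force: [-0.0, 0.2, 1.0]
width: 0.0299
grasp_force: 0.0
```

Call:
servo_tool(
  moves=[30, 0, 0, 0, -1, 30, 0, 0, 0, -1, 30, 0, 0, 0, -1, 30, 0, 0, 0, -1, 30, 0, 0, 0, -1, 30, 0, 0, 0, -1],
)

```text
time_s: 22.4
ee_pos: [0.5924, -0.3024, 0.2337]
eef_rot: [0.992, 0.126, -0.0, -0.0]
force: [-0.3, 1.1, 0.1]
width: 0.0304
grasp_force: 0.0
```

Call:
servo_tool(
  moves=[30, 0, 0, 0, -1, 30, 0, 0, 0, -1, 30, 0, 0, 0, -1, 30, 0, 0, 0, -1, 30, 0, 0, 0, -1, 30, 0, 0, 0, -1],
)

```text
time_s: 23.15
ee_pos: [0.5926, -0.3026, 0.2344]
eef_rot: [0.869, 0.496, -0.0, -0.0]
force: [-0.5, -0.5, 0.6]
width: 0.0301
grasp_force: 0.0
```

Call:
servo_tool(
  moves=[30, 0, 0, 0, -1, 30, 0, 0, 0, -1, 30, 0, 0, 0, -1, 30, 0, 0, 0, -1, 30, 0, 0, 0, -1, 30, 0, 0, 0, -1],
)

```text
time_s: 23.9
ee_pos: [0.5926, -0.3026, 0.2345]
eef_rot: [0.613, 0.79, -0.0, 0.0]
force: [0.8, 0.7, 0.6]
width: 0.0298
grasp_force: 0.0
```

Call:
servo_tool(
  moves=[30, 0, 0, 0, -1, 30, 0, 0, 0, -1, 30, 0, 0, 0, -1, 30, 0, 0, 0, -1, 30, 0, 0, 0, -1, 30, 0, 0, 0, -1],
)

```text
time_s: 24.65
ee_pos: [0.5926, -0.3026, 0.2345]
eef_rot: [0.264, 0.965, 0.0, -0.0]
force: [0.3, 0.5, 1.2]
width: 0.0302
grasp_force: 0.0
```

Run:
```python
from h import *
p,y,s=tool();print(p.round(4),y,s["time_s"],s["joint_pos"][5])
for n in("top","scene"):
    d=bot.capture(n); cc,m,k,B=lidfit(d,(.5935,-.3025),.166,.044)
    print(n,cc.round(4),m.round(4),k,[b for b in B if b[1]>47])
    # handle: black pixels outside lid, z between
    g=cv2.cvtColor(d["color"],cv2.COLOR_RGB2GRAY)
    rr=np.arange(.06,.11,.001); best=[]
    for a in range(-180,180,3):
        c=np.radians(a); q=[proj(d,[cc[0]+r*np.cos(c),cc[1]+r*np.sin(c),z]) for r in (.079,.082,.085) for z in np.arange(.06,.11,.01)]
        best.append((np.mean([g[int(v+.5),int(u+.5)] for u,v in q]).round(0),a))
    print("  handle",sorted(best)[:5])
u,v=map(int,proj(d,[*p[:2],.12])); T=bot.capture("top"); crop(d,u-33,v-35,66,75,6,"h_s.png"); u,v=map(int,proj(T,[*p[:2],.12])); crop(T,u-33,v-35,66,75,6,"h_t.png")
cv2.imwrite("pics/h5.png",np.hstack([cv2.imread("pics/h_t.png"),cv2.imread("pics/h_s.png")]))
```

```text
[ 0.5926 -0.3026  0.2345] 149.38534198268925 24.65 -1.6269869922957383
top [ 0.5942 -0.3069] 0.0006 48 [(0, 51.0), (20, 47.4), (25, 48.6), (30, 47.7), (35, 47.4), (295, 47.7), (310, 49.8), (320, 48.3), (325, 62.7), (330, 64.5), (335, 64.8)]
  handle [(np.float64(19.0), -30), (np.float64(21.0), -15), (np.float64(21.0), -6), (np.float64(23.0), -18), (np.float64(23.0), -12)]
scene [ 0.5948 -0.3124] 0.001 48 [(0, 56.7), (5, 61.2), (10, 64.5), (15, 55.2), (20, 48.9), (25, 48.3), (30, 47.7), (35, 49.8), (40, 50.1), (45, 51.0), (50, 49.5), (55, 48.9), (60, 48.0), (65, 48.3), (70, 47.7), (325, 59.1), (330, 61.8), (335, 64.8), (340, 64.5), (345, 64.8), (350, 60.3), (355, 56.1)]
  handle [(np.float64(13.0), 102), (np.float64(18.0), 99), (np.float64(19.0), 105), (np.float64(32.0), 12), (np.float64(32.0), 18)]
```

View pics/h5.png

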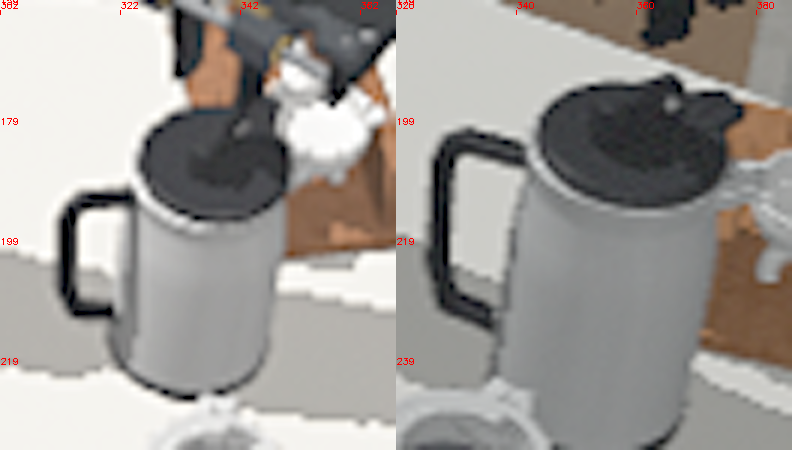

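Call:
servo_tool(
  moves=[30, -0.04, 0, 0.4, 0, 30, -0.04, 0, 0.82, 0, 30, -0.04, 0, 0.82, 0, 30, -0.04, 0, 0.82, 0],
)

```text
time_s: 25.3
ee_pos: [0.5953, -0.3042, 0.169]
eef_rot: [0.262, 0.965, 0.0, -0.0]
force: [-0.1, 0.8, 0.3]
width: 0.0301
grasp_force: 0.0
```

Call:
servo_tool(
  moves=[0, 0, 0, 0, 0, 0, 0, 0, 0, 0, 0, 0, 0, 0, 0, 0, 0, 0, 0, 0, 0, 0, 0, 0, 0],
  squeeze=20,
)

```text
time_s: 25.92
ee_pos: [0.5956, -0.304, 0.1691]
eef_rot: [0.262, 0.965, 0.0, 0.0]
force: [0.8, 1.9, -0.0]
width: 0.0139
grasp_force: 20.0
```

Call:
servo_tool(
  moves=[0, 0, 0, 0, 0.2, 0, 0, 0, 0, 0.4, 0, 0, 0, 0, 0.6, 0, 0, 0, 0, 0.6, 0, 0, 0, 0, 0.6],
)

```text
time_s: 26.55
ee_pos: [0.5961, -0.3038, 0.1693]
eef_rot: [0.478, 0.878, 0.0, 0.001]
force: [4.4, 2.7, -0.4]
width: 0.014
grasp_force: 20.0
```

```bash
cat >> h.py <<'E'
def handle(cc,z0=.06,z1=.11,R=(.079,.082,.085),n="scene"):
    d=bot.capture(n); g=cv2.cvtColor(d["color"],cv2.COLOR_RGB2GRAY); best=[]
    for a in range(-180,180,3):
        c=np.radians(a); q=[proj(d,[cc[0]+r*np.cos(c),cc[1]+r*np.sin(c),z]) for r in R for z in np.arange(z0,z1,.01)]
        best.append((int(np.mean([g[int(v+.5),int(u+.5)] for u,v in q])),a))
    return sorted(best)[:5]
E
python3 - <<'E'
from h import *
p,y,s=tool();print(p.round(4),y,s["time_s"],s["force"].round(1),s["ft_torque"].round(2),s["joint_pos"][5])
print(handle((.5948,-.3124)))
E
```

```text
[ 0.5961 -0.3038  0.1693] 122.82833806515963 26.55 [ 4.4  2.7 -0.4] [ 0.43 -0.94 -0.01] -1.1629224224731582
[(15, 93), (15, 96), (24, 90), (27, 18), (28, 24)]
```

Call:
servo_tool(
  moves=[0, 0, 0, 0, 0.2, 0, 0, 0, 0, 0.4, 0, 0, 0, 0, 0.6, 0, 0, 0, 0, 0.75, 0, 0, 0, 0, 0.75],
)

```text
time_s: 27.22
ee_pos: [0.595, -0.3057, 0.1692]
eef_rot: [0.713, 0.701, -0.001, 0.001]
force: [0.7, -3.9, 0.2]
width: 0.0141
grasp_force: 20.0
```

Run:
```python
from h import *
p,y,s=tool();print(p.round(4),y,s["time_s"],s["force"].round(1),s["ft_torque"].round(2),s["joint_pos"][5])
print(handle((.5948,-.3124)), handle((.5942,-.3069),n="top"))
```

```text
[ 0.595  -0.3057  0.1692] 89.04161379524315 27.225 [ 0.7 -3.9  0.2] [-0.79 -0.18  0.05] -0.5740723051480259
[(18, 84), (19, 6), (19, 81), (21, 9), (21, 12)] [(18, 66), (19, -36), (25, 69), (28, -33), (34, -30)]
```

Call:
servo_tool(
  moves=[0, 0, 0, 0, 0.2, 0, 0, 0, 0, 0.4, 0, 0, 0, 0, 0.5, 0, 0, 0, 0, 0.5],
)

```text
time_s: 27.82
ee_pos: [0.5953, -0.3038, 0.1691]
eef_rot: [0.836, 0.549, -0.0, -0.0]
force: [0.7, -0.1, 1.2]
width: 0.014
grasp_force: 20.0
```

Run:
```python
from h import *
p,y,s=tool();print(p.round(4),y,s["time_s"],s["force"].round(1),s["ft_torque"].round(2),s["joint_pos"][5])
print(handle((.5948,-.3124)), handle((.5942,-.3069),n="top"))
```

```text
[ 0.5953 -0.3038  0.1691] 66.5793572903279 27.825 [ 0.7 -0.1  1.2] [-0.22 -0.05  0.24] -0.1811924332708953
[(9, 69), (17, 6), (17, 9), (19, 12), (22, 15)] [(12, 63), (15, 66), (19, -21), (20, -27), (21, -24)]
```

Call:
servo_tool(
  moves=[0, 0, 0, 0, -0.07, 0, 0, 0, 0, -0.14, 0, 0, 0, 0, -0.14, 0, 0, 0, 0, -0.14, 30, 0, 0, 0, -0.14, 30, 0, 0, 0, -0.14, 30, 0, 0, 0, -0.14],
)

```text
time_s: 28.8
ee_pos: [0.5952, -0.3041, 0.1685]
eef_rot: [0.806, 0.593, -0.0, -0.0]
force: [-0.6, -0.3, 0.7]
width: 0.029
grasp_force: 0.0
```

Call:
servo_tool(
  moves=[30, 0, 0, -0.2, 0, 30, 0, 0, -0.5, 0, 30, 0, 0, -1, 0, 30, 0, 0, -1, 0],
)

```text
time_s: 29.3
ee_pos: [0.5976, -0.3056, 0.2552]
eef_rot: [0.805, 0.593, 0.002, 0.004]
force: [0.1, -0.3, 0.5]
width: 0.0297
grasp_force: 0.0
```

Run:
```python
from h import *
p,y,s=tool();print(p.round(4),y,s["time_s"])
print(handle((.5948,-.3124)), handle((.5942,-.3069),n="top"))
for n in("top","scene"):
    d=bot.capture(n); cc,m,k,B=lidfit(d,(.5945,-.306),.166,.044)
    print(n,cc.round(4),m.round(4),k,[b for b in B if b[1]>47])
# small jug + wide lid check of t1,s rims
for j,z,r,c in(("t1",.158,.048,{"top":(.6165,-.0926),"scene":(.6182,-.0958)}),("s",.128,.042,{"top":(.4144,-.3146),"scene":(.4142,-.317)})):
  for n in("top","scene"):
    d=bot.capture(n);E=edges(d,c[n],z,r,(0,360),-1,step=5); x,m,k=circ(E,c[n],r); print(j,n,x.round(4),k)
  print(" handle",handle(c["scene"],.05,.09 if j=="s" else .11,(.073,.076,.079) if j=="s" else (.079,.082,.085)))
  print(" handle",handle(c["top"],.05,.09 if j=="s" else .11,(.073,.076,.079) if j=="s" else (.079,.082,.085),"top"))
```

```text
[ 0.5976 -0.3056  0.2552] 72.68585723142185 29.3
[(8, 69), (21, 72), (22, 6), (22, 9), (22, 15)] [(12, 63), (15, 66), (23, -21), (25, -9), (26, -27)]
top [ 0.5854 -0.3092] 0.0008 44 [(0, 50.7), (5, 50.4), (20, 47.4), (25, 48.6), (85, 62.1), (90, 59.4), (120, 50.1), (245, 52.5), (250, 54.3), (255, 56.1), (260, 56.1), (265, 57.6), (310, 47.1), (315, 50.7), (320, 47.4)]
scene [ 0.5869 -0.3152] 0.0011 49 [(0, 50.4), (5, 50.7), (10, 50.7), (15, 51.6), (20, 52.8), (25, 58.5), (30, 62.7), (35, 60.3), (40, 55.8), (45, 50.1), (50, 48.6), (55, 48.6), (60, 47.1), (65, 47.4), (80, 47.7), (95, 51.3), (100, 47.1), (245, 54.0), (250, 55.5), (255, 53.4), (260, 54.9), (265, 55.2), (270, 55.8), (275, 54.6), (280, 56.1), (300, 55.5), (340, 48.0), (345, 48.0), (350, 49.2), (355, 48.0)]
t1 top [ 0.6169 -0.0916] 50
t1 scene [ 0.618  -0.0952] 36
 handle [(17, -114), (23, -117), (42, -120), (44, -111), (58, -123)]
 handle [(31, -117), (40, -114), (40, -111), (50, -120), (68, -108)]
s top [ 0.4144 -0.3152] 47
s scene [ 0.4148 -0.3175] 52
 handle [(15, -174), (22, -177), (30, -171), (41, -168), (50, -180)]
 handle [(12, -177), (17, -180), (51, 177), (61, -174), (98, -165)]
```

```bash
cat >> h.py <<'E'
def handle2(cc,zs,R,n):
    """azimuth (deg) of dark handle bar, darkness-weighted, about measured centre"""
    d=bot.capture(n); g=cv2.cvtColor(d["color"],cv2.COLOR_RGB2GRAY).astype(float); A=np.arange(-180,180.); M=[]
    for a in np.radians(A):
        q=np.array([proj(d,[cc[0]+r*np.cos(a),cc[1]+r*np.sin(a),z]) for r in R for z in zs])
        M.append(map_coordinates(g,[q[:,1],q[:,0]],order=1).mean())
    M=np.array(M); return A,M
E
python3 - <<'E'
from h import *
for n,cc in(("top",(.5854,-.3092)),("scene",(.5869,-.3152))):
    A,M=handle2(cc,np.arange(.05,.12,.01),(.08,.084),n); i=(A>40)&(A<110)
    w=np.clip(70-M[i],0,None); print(n,"handle",(w*A[i]).sum()/w.sum(),M[i].min())
    d=bot.capture(n); E=edges(d,cc,.162,.05,(225,300),1,step=3,span=.016)
    print([(int(np.degrees(a)-360.5),round(q*1e3,1),int(g)) for a,q,g in E])
E
```

```text
top handle 66.15216507288028 20.89885091864731
[(-135, np.float64(40.8), 29), (-132, np.float64(41.1), 30), (-129, np.float64(40.5), 31), (-126, np.float64(41.1), 24), (-123, np.float64(42.9), 22), (-120, np.float64(41.4), 19), (-117, np.float64(44.4), 14), (-114, np.float64(55.2), 16), (-111, np.float64(54.6), 25), (-108, np.float64(56.7), 25), (-105, np.float64(56.1), 28), (-102, np.float64(56.4), 27), (-99, np.float64(55.8), 18), (-96, np.float64(57.6), 12), (-84, np.float64(60.6), 12), (-81, np.float64(48.6), 13), (-78, np.float64(45.6), 19), (-75, np.float64(46.2), 26), (-72, np.float64(44.7), 28), (-69, np.float64(44.4), 37), (-66, np.float64(45.0), 43), (-63, np.float64(45.6), 52)]
scene handle 66.84462550643825 18.336177645533365
[(-135, np.float64(41.1), 28), (-132, np.float64(41.7), 26), (-129, np.float64(41.1), 21), (-126, np.float64(40.8), 20), (-123, np.float64(41.7), 21), (-120, np.float64(40.5), 18), (-117, np.float64(53.1), 13), (-114, np.float64(54.9), 20), (-111, np.float64(56.1), 25), (-108, np.float64(55.2), 26), (-105, np.float64(53.4), 22), (-102, np.float64(55.8), 19), (-99, np.float64(56.1), 20), (-96, np.float64(55.8), 29), (-93, np.float64(54.3), 32), (-90, np.float64(55.8), 33), (-87, np.float64(54.9), 35), (-84, np.float64(54.6), 32), (-81, np.float64(56.1), 35), (-78, np.float64(44.7), 31), (-75, np.float64(44.7), 44), (-72, np.float64(45.3), 38), (-69, np.float64(47.1), 39), (-66, np.float64(41.7), 26), (-63, np.float64(54.9), 25)]
```

Call:
servo_tool(
  moves=[30, 0, 0, 0.5, 0, 30, 0, 0, 1, 0, 30, 0, 0, 1, 0, 0, 0, 0, 1, 0, 0, 0, 0, 1, 0, 0, 0, 0, 1, 0],
)

```text
time_s: 30.85
ee_pos: [0.5954, -0.3042, 0.1692]
eef_rot: [0.805, 0.593, 0.0, 0.0]
force: [-0.3, 0.0, 0.0]
width: 0.0137
grasp_force: 20.0
```

Call:
servo_tool(
  moves=[0, 0, 0, 0, 0.05, 0, 0, 0, 0, 0.1, 0, 0, 0, 0, 0.1, 0, 0, 0, 0, 0.1, 30, 0, 0, 0, 0.1, 30, 0, 0, 0, 0.1, 30, 0, 0, 0, 0.1],
)

```text
time_s: 31.72
ee_pos: [0.5953, -0.3041, 0.1688]
eef_rot: [0.828, 0.561, -0.0, -0.0]
force: [-0.4, 0.6, -0.4]
width: 0.0289
grasp_force: 0.0
```

Call:
servo_tool(
  moves=[30, 0, 0, -0.2, 0, 30, 0, 0, -0.5, 0, 30, 0, 0, -1, 0, 30, 0, 0, -1, 0],
)

```text
time_s: 32.22
ee_pos: [0.5976, -0.3056, 0.2553]
eef_rot: [0.828, 0.561, 0.002, 0.004]
force: [0.1, -0.5, 0.5]
width: 0.0298
grasp_force: 0.0
```

Run:
```python
from h import *
p,y,s=tool();print(p.round(4),y,s["time_s"])
for n,c0 in(("top",(.5854,-.3092)),("scene",(.5869,-.3152))):
    d=bot.capture(n); cc,m,k,B=lidfit(d,c0,.166,.044)
    A,M=handle2(cc,np.arange(.05,.12,.01),(.08,.084),n); i=(A>40)&(A<110)
    w=np.clip(70-M[i],0,None); print(n,cc.round(4),"handle",(w*A[i]).sum()/w.sum(),M[i].min())
plan((.41,.12,.2552,90),(.41,.12,.2,90))
# left lids in scene & right small lid in top
T=bot.capture("top")
S=bot.capture("scene")
for nm,d,c,r in(("small3",T,(.396,.115),.038),("wide2",T,(.412,.205),.044),("small1",T,(.426,.293),.038),("wide2s",S,(.414,.205),.044),("small1s",S,(.428,.293),.038)):
    try:
        cc,m,k,B=lidfit(d,c,.027,r); print(nm,cc.round(4),m.round(4),k,[b for b in B if b[1]>r*1e3+4])
    except Exception as e: print(nm,e)
u,v=map(int,proj(T,[.41,.2,.03])); crop(T,u-60,v-40,120,80,6,"lids.png")
```

```text
[ 0.5976 -0.3056  0.2553] 68.18780088864173 32.225
top [ 0.585  -0.3091] handle 65.95085589111392 21.50144836602414
scene [ 0.5863 -0.3147] handle 66.30143230848755 17.424425294298356
at [ 0.5949 -0.3038  0.2479] 68.19 q6 -0.21
  [0.677, -0.686, -0.015] -0.081 rows 1.2
  [0.719, -0.641, -0.015] -0.081 rows 1.2
  [0.758, -0.594, -0.015] -0.081 rows 1.2
  [0.794, -0.545, -0.015] -0.081 rows 1.2
  [0.827, -0.494, -0.015] -0.081 rows 1.2
  [0.857, -0.44, -0.015] -0.081 rows 1.2
  [0.0, 0.0, 0.69] 0.0 rows 0.9
small3 [0.3903 0.1131] 0.0022 58 [(25, 45.6), (30, 46.8), (35, 44.1), (55, 42.3), (60, 43.2), (65, 42.3), (285, 43.8), (290, 44.4), (295, 44.1)]
wide2 [0.4022 0.2069] 0.0013 19 [(225, 48.6), (240, 54.0), (245, 51.0), (290, 54.6), (330, 49.5), (335, 64.2)]
small1 [0.426 0.293] nan 0 []
wide2s [0.4052 0.2016] 0.0008 24 [(20, 49.2), (35, 50.1), (40, 53.1), (45, 64.5), (50, 63.0), (55, 59.4), (75, 48.9), (240, 48.6)]
small1s [0.4268 0.2865] 0.0014 26 [(45, 52.5), (50, 50.4), (70, 57.6), (95, 53.1), (100, 53.4), (105, 54.0), (110, 51.6), (115, 53.1), (120, 51.6), (125, 50.7), (130, 47.7), (135, 43.5), (215, 44.7), (220, 49.8), (230, 58.8), (290, 50.7), (295, 50.1)]
  return _methods._mean(a, axis=axis, dtype=dtype,
  ret = ret.dtype.type(ret / rcount)
```

View pics/lids.png

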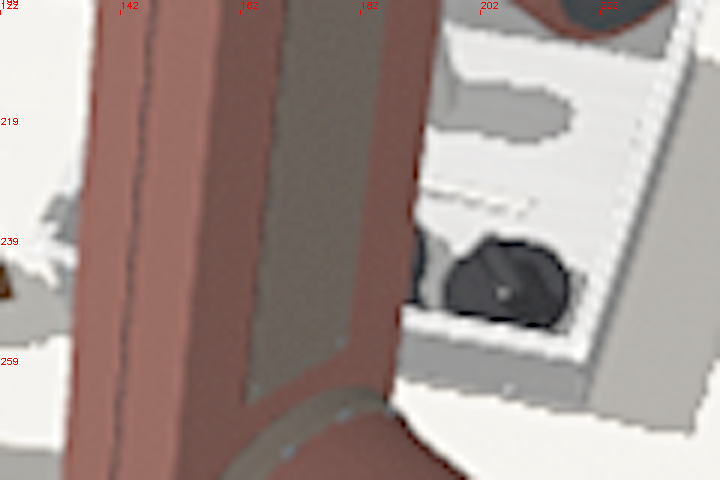

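Run:
```python
from h import *
for n,(x0,x1,y0,y1) in(("top",(190,224,234,258)),("scene",(178,212,208,236)),("scene",(140,192,188,226))):
    d=bot.capture(n); g=cv2.cvtColor(d["color"],cv2.COLOR_RGB2GRAY)
    print(n,x0); 
    for v in range(y0,y1): print(v,"".join("%3d"%(min(g[v,u],199)//2) for u in range(x0,x1)) if x1-x0<40 else "".join("#+-. "[min(4,g[v,u]//28)] for u in range(x0,x1)))
T=bot.capture("top")
a,b=plane(T,203.2,241,.053),plane(T,206.7,248.2,.053); print(a,b,np.degrees(np.arctan2(*(a-b)[:2][::-1])))
```

```text
top 190
234  15 76 99 99 99 99 99 99 99 99 99 99 99 97 87 91 99 99 94 94 99 99 99 99 99 99 99 99 99 99 99 99 99 99
235  16 58 99 99 99 99 99 99 99 99 99 99 99 99 99 99 99 99 96 99 99 99 99 99 99 99 99 99 99 99 99 99 99 99
236  21 28 73 99 99 99 99 99 99 99 99 99 99 99 99 99 99 99 99 99 99 99 99 99 99 99 99 99 99 99 99 99 99 99
237  22 10 33 72 99 99 99 99 99 99 99 99 96 84 84 99 99 99 99 99 99 99 99 99 99 99 99 99 99 99 99 99 99 99
238  23 14 17 49 76 81 99 99 99 99 99 99 59 33 32 63 76 75 74 75 93 99 99 99 99 99 99 99 99 99 99 99 99 99
239  24 17 10 52 61 55 71 99 99 99 98 60 22 10  9  2  5  6  5 12 45 53 69 91 99 99 99 99 99 99 99 99 99 99
240  22 17  8 45 60 59 54 98 99 99 62 20 12 17 18 12 10 13 14 13 11  6 13 41 73 99 99 99 99 99 99 99 99 99
241  21 17  9 38 59 61 59 75 78 55 23  9 13 18 19 17 12 15 18 17 17 15 13  6 22 82 99 99 99 99 99 99 99 99
242  19 14  7 39 58 62 64 46 17  9 13 14 12 16 21 19 15 12 13 13 12 16 17 14  7 40 99 99 99 99 99 99 99 99
243  19 11 12 49 62 64 53 28 13 15 16 16 14 14 19 20 18 14 10  9  9 11 16 16 14  2 64 82 99 99 99 99 99 99
244  17  8 13 53 63 60
[... 6045 characters left out ...]
...........       -+##+##########++###-...
216    ..................-.      .+################+....
217      ..................-       -+##+##########+....-
218       ..................-.      .++#+##+#####+...-+#
219         ..................-       .+++#####+-..-+###
220           ...................       -+###++..-+####+
221           ...................-.      .+##-..-+##++++
222             ...--..............-       -+-..+###+###
223               ...-..............-.       ..-+##+##+#
224                 ... ..............-        +##+#+++#
225                  ....................       -+###++#
[0.39752345 0.12374393 0.053     ] [0.37017558 0.10648201 0.053     ] 32.26003302515597
```

Run:
```python
from h import *
from scipy.optimize import least_squares
def ext(d,c,r,z):
    a=np.radians(np.arange(0,360,3)); return np.array([proj(d,[c[0]+r*np.cos(t),c[1]+r*np.sin(t),z]) for t in a])
T=bot.capture("top");S=bot.capture("scene")
f=lambda c:[(lambda Q:Q[:,0].min()-195.5)(ext(T,c,.038,.027)),(lambda Q:Q[:,0].max()-216.5)(ext(T,c,.038,.027)),(lambda Q:Q[:,1].min()-238.5)(ext(T,c,.038,.027))]
s=least_squares(f,[.395,.115],diff_step=1e-3);print("top",s.x,s.fun)
f=lambda c:[(lambda Q:Q[:,0].max()-205.5)(ext(S,c,.038,.027)),(lambda Q:Q[:,1].min()-217.3)(ext(S,c,.038,.027))]
s=least_squares(f,[.395,.115],diff_step=1e-3);print("scene",s.x,s.fun)
for d,pts in((T,((203.3,238.2),(205.8,247.8))),(S,((195,213.5),(193,222)))):
    print([plane(d,*q,.053).round(3).tolist() for q in pts])
```

```text
top [0.38922157 0.11519368] [-0.75383902  0.75410422 -0.02408975]
scene [0.38817196 0.11248292] [ 5.68434189e-14 -2.84217094e-14]
[[0.409, 0.126, 0.053], [0.371, 0.11, 0.053]]
[[0.413, 0.121, 0.053], [0.38, 0.101, 0.053]]
```

Run:
```python
from h import *
plan((.389,.1135,.25,208),(.389,.1135,.0295,208))
```

```text
at [ 0.5953 -0.3041  0.2485] 68.18 q6 -0.21
  [0.648, -0.722, -0.003] -0.518 rows 2.2
  [0.881, -0.407, -0.003] -0.518 rows 2.2
  [0.97, -0.025, -0.003] -0.518 rows 2.2
  [0.901, 0.36, -0.003] -0.518 rows 2.2
  [0.685, 0.687, -0.003] -0.518 rows 2.2
  [0.357, 0.902, -0.003] -0.518 rows 2.2
  [-0.0, 0.0, 0.919] 0.0 rows 1.2
  [-0.0, 0.0, 0.919] 0.0 rows 1.2
  [-0.0, 0.0, 0.919] 0.0 rows 1.2
```

Call:
servo_tool(
  moves=[40, 0.65, -0.72, 0, -0.52, 40, 0.65, -0.72, 0, -0.52, 40, 0.65, -0.72, 0, -0.52, 40, 0.65, -0.72, 0, -0.52],
)

```text
time_s: 33.33
ee_pos: [0.5617, -0.2353, 0.2494]
eef_rot: [0.698, 0.716, 0.0, 0.001]
force: [-0.2, 0.4, -0.7]
width: 0.0399
grasp_force: 0.0
```

Call:
servo_tool(
  moves=[40, 0.88, -0.41, 0, -0.52, 40, 0.88, -0.41, 0, -0.52, 40, 0.88, -0.41, 0, -0.52, 40, 0.88, -0.41, 0, -0.52],
)

```text
time_s: 33.83
ee_pos: [0.5272, -0.1663, 0.2493]
eef_rot: [0.539, 0.842, -0.0, 0.001]
force: [0.6, -0.3, -0.9]
width: 0.0398
grasp_force: 0.0
```

Call:
servo_tool(
  moves=[40, 0.97, -0.03, 0, -0.52, 40, 0.97, -0.03, 0, -0.52, 40, 0.97, -0.03, 0, -0.52, 40, 0.97, -0.03, 0, -0.52],
)

```text
time_s: 34.33
ee_pos: [0.4923, -0.0969, 0.2492]
eef_rot: [0.358, 0.934, -0.0, 0.0]
force: [-0.3, 0.5, -0.7]
width: 0.0401
grasp_force: 0.0
```

Call:
servo_tool(
  moves=[40, 0.9, 0.36, 0, -0.52, 40, 0.9, 0.36, 0, -0.52, 40, 0.9, 0.36, 0, -0.52, 40, 0.9, 0.36, 0, -0.52],
)

```text
time_s: 34.83
ee_pos: [0.4576, -0.0275, 0.2491]
eef_rot: [0.161, 0.987, -0.0, 0.0]
force: [-0.2, -0.9, 0.5]
width: 0.0399
grasp_force: 0.0
```

Call:
servo_tool(
  moves=[40, 0.68, 0.69, 0, -0.52, 40, 0.68, 0.69, 0, -0.52, 40, 0.68, 0.69, 0, -0.52, 40, 0.68, 0.69, 0, -0.52],
)

```text
time_s: 35.33
ee_pos: [0.4231, 0.0421, 0.2491]
eef_rot: [-0.043, 0.999, -0.0, 0.0]
force: [-0.2, 1.2, 0.1]
width: 0.0402
grasp_force: 0.0
```

Call:
servo_tool(
  moves=[40, 0.36, 0.9, 0, -0.51, 40, 0.36, 0.9, 0, -0.51, 40, 0.36, 0.9, 0, -0.51, 40, 0.36, 0.9, 0, -0.51],
)

```text
time_s: 35.83
ee_pos: [0.3879, 0.1112, 0.249]
eef_rot: [-0.24, 0.971, -0.0, 0.0]
force: [0.1, -0.7, 0.1]
width: 0.0401
grasp_force: 0.0
```

Call:
servo_tool(
  moves=[40, 0, 0, 0.5, 0, 40, 0, 0, 0.9, 0, 40, 0, 0, 0.9, 0, 40, 0, 0, 0.9, 0],
)

```text
time_s: 36.33
ee_pos: [0.3883, 0.1117, 0.1782]
eef_rot: [-0.242, 0.97, -0.0, 0.001]
force: [-0.3, 0.6, 0.9]
width: 0.0402
grasp_force: 0.0
```

Call:
servo_tool(
  moves=[40, 0, 0, 0.5, 0, 40, 0, 0, 0.9, 0, 40, 0, 0, 0.9, 0, 40, 0, 0, 0.9, 0],
)

```text
time_s: 36.83
ee_pos: [0.3889, 0.1122, 0.1071]
eef_rot: [-0.243, 0.97, -0.0, 0.001]
force: [0.4, -0.4, 0.3]
width: 0.0402
grasp_force: 0.0
```

Run:
```python
from h import *
p,y,s=tool(); y%=360
plan((.389,.1135,.0295,208),start=(*p,y)); print(p,y,s["joint_pos"][5])
```

```text
[-0.009, 0.013, 0.97] 0.002 rows 1.2
[0.38888882 0.11223371 0.10708013] 208.10313794334306 -1.9757206608818165
```

Call:
servo_tool(
  moves=[40, -0.01, 0.01, 0.5, 0, 40, -0.01, 0.01, 0.8, 0, 40, -0.01, 0.01, 0.96, 0, 40, -0.01, 0.01, 0.96, 0],
)

```text
time_s: 37.33
ee_pos: [0.3881, 0.1133, 0.0287]
eef_rot: [-0.243, 0.97, -0.0, 0.0]
force: [0.3, -1.4, 1.0]
width: 0.0398
grasp_force: 0.0
```

Call:
servo_tool(
  moves=[0, 0, 0, 0, 0, 0, 0, 0, 0, 0, 0, 0, 0, 0, 0, 0, 0, 0, 0, 0, 0, 0, 0, 0, 0],
  squeeze=30,
)

```text
time_s: 37.95
ee_pos: [0.3879, 0.1133, 0.0286]
eef_rot: [-0.243, 0.97, -0.0, 0.0]
force: [-0.8, -0.7, 5.3]
width: 0.0135
grasp_force: 30.0
```

Run:
```python
from h import *
p,y,s=tool(); y%=360
plan((*p[:2],.18,y),(.42,-.12,.18,63.5),(.42,-.12,.10,63.5),start=(*p,y))
```

```text
[-0.0, 0.0, -0.946] -0.0 rows 1.2
  [-0.0, 0.0, -0.946] -0.0 rows 1.2
  [0.255, -0.69, -0.0] 0.804 rows 3.4
  [-0.201, -0.708, -0.0] 0.804 rows 3.4
  [-0.58, -0.453, -0.0] 0.804 rows 3.4
  [-0.735, -0.023, -0.0] 0.804 rows 3.4
  [0.0, 0.0, 0.5] -0.0 rows 0.6
  [0.0, 0.0, 0.5] -0.0 rows 0.6
```

Call:
servo_tool(
  moves=[0, 0, 0, -0.3, 0, 0, 0, 0, -0.6, 0, 0, 0, 0, -0.95, 0, 0, 0, 0, -0.95, 0],
)

```text
time_s: 38.45
ee_pos: [0.3892, 0.1134, 0.1058]
eef_rot: [-0.243, 0.97, -0.0, 0.002]
force: [0.0, -0.1, -0.2]
width: 0.0137
grasp_force: 30.0
```

Call:
servo_tool(
  moves=[0, 0, 0, -0.5, 0, 0, 0, 0, -0.95, 0, 0, 0, 0, -0.95, 0],
)

```text
time_s: 38.83
ee_pos: [0.3891, 0.1134, 0.1816]
eef_rot: [-0.243, 0.97, -0.0, 0.002]
force: [1.2, 0.7, -0.3]
width: 0.0139
grasp_force: 30.0
```

Call:
servo_tool(
  moves=[0, 0.06, -0.17, 0, 0.2, 0, 0.13, -0.35, 0, 0.4, 0, 0.2, -0.52, 0, 0.6, 0, 0.25, -0.69, 0, 0.8, 0, 0.25, -0.69, 0, 0.8],
)

```text
time_s: 39.45
ee_pos: [0.3949, 0.0547, 0.1779]
eef_rot: [0.069, 0.998, -0.0, -0.002]
force: [0.1, 0.1, -0.7]
width: 0.0139
grasp_force: 30.0
```

Call:
servo_tool(
  moves=[0, -0.05, -0.18, 0, 0.2, 0, -0.1, -0.35, 0, 0.4, 0, -0.15, -0.53, 0, 0.6, 0, -0.2, -0.71, 0, 0.8, 0, -0.2, -0.71, 0, 0.8],
)

```text
time_s: 40.08
ee_pos: [0.4034, -0.0032, 0.1789]
eef_rot: [0.372, 0.928, -0.0, -0.001]
force: [-0.2, 0.4, -0.1]
width: 0.0138
grasp_force: 30.0
```

Call:
servo_tool(
  moves=[0, -0.15, -0.11, 0, 0.2, 0, -0.29, -0.23, 0, 0.4, 0, -0.43, -0.34, 0, 0.6, 0, -0.58, -0.45, 0, 0.8, 0, -0.58, -0.45, 0, 0.8],
)

```text
time_s: 40.7
ee_pos: [0.4123, -0.061, 0.1795]
eef_rot: [0.64, 0.768, -0.0, -0.001]
force: [0.5, 0.3, -1.5]
width: 0.0139
grasp_force: 30.0
```

Call:
servo_tool(
  moves=[0, -0.18, 0, 0, 0.2, 0, -0.36, -0.01, 0, 0.4, 0, -0.55, -0.02, 0, 0.6, 0, -0.73, -0.02, 0, 0.8, 0, -0.73, -0.02, 0, 0.81],
)

```text
time_s: 41.32
ee_pos: [0.4212, -0.1186, 0.1798]
eef_rot: [0.848, 0.53, -0.0, -0.0]
force: [0.2, 0.8, -1.1]
width: 0.0136
grasp_force: 30.0
```

Call:
servo_tool(
  moves=[0, 0, 0, 0.5, 0, 0, 0, 0, 1, 0, 0, 0, 0, 1, 0, 0, 0, 0, 1, 0],
)

```text
time_s: 41.82
ee_pos: [0.4219, -0.1189, 0.1014]
eef_rot: [0.849, 0.529, 0.0, 0.0]
force: [-0.7, 0.6, 0.5]
width: 0.0136
grasp_force: 30.0
```

```bash
cat >> h.py <<'E'
def inhand(off,r,c0=None):
    p,y,s=tool();print(p.round(4),round(y,2),s["time_s"],s["width"],s["grasp_force"])
    for n in("top","scene"):
        d=bot.capture(n); cc=p[:2]; z=p[2]-off+.024
        for it in range(3):
            E=edges(d,cc,z,r,(100,330),1,span=.010,step=4)
            E=E[E[:,2]>40]; x,m,k=circ(E,cc,r); cc=x
        lat=(cc-p[:2])@[-np.sin(np.radians(y)),np.cos(np.radians(y))]; al=(cc-p[:2])@[np.cos(np.radians(y)),np.sin(np.radians(y))]
        print(n,"lid-TCP",(cc-p[:2]).round(4),"along",al.round(4),"lat",lat.round(4),"res",m.round(4),k)
        E=edges(d,cc,z-.004,r+.006,(0,360),1,step=5,span=.016); print("   ",[(int(np.degrees(a)+.5),int(q*1e3)) for a,q,g in E if q>r+.004])
E
python3 - <<'E'
from h import *
inhand(.0256,.038)
E
```

```text
[ 0.4219 -0.1189  0.1014] 63.88 41.825 0.01356607129268415 29.999772193841636
top lid-TCP [-0.011  -0.0071] along -0.0112 lat 0.0068 res 0.0007 53
    [(100, 58), (105, 58), (110, 53), (115, 48), (120, 46), (125, 44), (335, 43), (340, 45), (345, 49)]
scene lid-TCP [-0.0088 -0.015 ] along -0.0173 lat 0.0013 res 0.0012 58
    [(0, 42), (5, 42), (10, 43), (15, 43), (40, 54), (60, 58), (65, 57), (70, 47), (75, 43)]
```

Run:
```python
from h import *
p,y,s=tool()
for n in("top","scene"):
    d=bot.capture(n); g=cv2.cvtColor(d["color"],cv2.COLOR_RGB2GRAY); z=p[2]-.0256
    u,v=proj(d,[*p[:2],z+.024]); a=np.radians(np.arange(0,360,3))
    Q=np.array([proj(d,[p[0]+.038*np.cos(t),p[1]+.038*np.sin(t),z+.024]) for t in a]);Q2=np.array([proj(d,[p[0]+.038*np.cos(t),p[1]+.038*np.sin(t),z+.016]) for t in a])
    print(n,"pred c",round(u,1),round(v,1),"L,R",Q[:,0].min().round(1),Q[:,0].max().round(1),"bot",Q2[:,1].max().round(1)); x0=int(u)-24
    print("    ",x0)
    for r in range(int(v)-16,int(v)+18): print(r,"".join("#+-. "[min(4,g[r,c]//35)] for c in range(x0,x0+50)))
```

```text
top pred c 276.2 233.3 L,R 264.5 287.8 bot 244.3
     252
217 ..       .#####################++#######.         
218 .        -#############++#####++--+####+. ........
219 .       .##############+#####+++---+##-  .........
220 .       ####################++++++-+#-            
221 .      .#++#################+#-+++++#             
222 .      -+++++##############++#+++. -.             
223       .++++++++###########+++#++                  
224  -##+++++++++++++########+++####                  
225 -++++++++++++++++++#####++++####                  
226 +++++++++++++++++++++###+++#####                  
227 +--+++++++++++++++++++#+++######                  
228 +--+++++++++++++++++++#++###+###                  
229 +++-+++++++++++++++++##+-+######+-                
230 ++---+++++++++++++++###+--+#######+               
231 #++-++++++++++++++++###+---+########              
232 ###++++++++++++++++++#++---+########+             
233 ####+++++++++++++++++++-+++##########-            
234 ######++++++++++-++++++++############+            
235  -######++++--++++++++++##############          
[... 2006 characters left out ...]
.##########################-        
234 .....         .##########################-        
235 ....          -##########################+        
236 ..            -#+########################.        
237 .              #++#######################.        
238                +#++#####################-         
239                .##++###################+          
240                 -###++################+           
241                  .###################-            
242                   .+##############+..             
243                     .-+#########+-                
244                        .--++++-.                  
245                                                   
246
```

Run:
```python
from h import *
p,y,s=tool()
plan((*p[:2],.178,y),(.4177,-.3075,.178,63.5),(.4177,-.3075,.157,63.5))
```

```text
at [ 0.4225 -0.1196  0.1019] 63.75 q6 0.0
  [0.0, 0.0, -0.952] -0.0 rows 1.2
  [-0.711, 0.329, -0.0] 0.002 rows 1.0
  [-0.71, 0.33, -0.0] 0.002 rows 1.0
  [-0.71, 0.331, -0.0] 0.002 rows 1.0
  [0.0, 0.0, 0.262] -0.0 rows 0.3
```

Call:
servo_tool(
  moves=[0, 0, 0, -0.5, 0, 0, 0, 0, -0.95, 0, 0, 0, 0, -0.95, 0],
)

```text
time_s: 42.4
ee_pos: [0.4239, -0.1204, 0.1805]
eef_rot: [0.849, 0.528, 0.002, 0.004]
force: [-0.2, 0.5, -0.9]
width: 0.0141
grasp_force: 30.0
```

Call:
servo_tool(
  moves=[0, -0.36, 0.16, 0, 0, 0, -0.71, 0.33, 0, 0, 0, -0.71, 0.33, 0, 0],
)

```text
time_s: 42.78
ee_pos: [0.4193, -0.1832, 0.1756]
eef_rot: [0.85, 0.527, -0.0, -0.0]
force: [-0.2, 0.9, -0.4]
width: 0.014
grasp_force: 30.0
```

Call:
servo_tool(
  moves=[0, -0.36, 0.16, 0, 0, 0, -0.71, 0.33, 0, 0, 0, -0.71, 0.33, 0, 0],
)

```text
time_s: 43.15
ee_pos: [0.4179, -0.2451, 0.1756]
eef_rot: [0.85, 0.527, -0.0, -0.0]
force: [-0.2, 0.1, 0.5]
width: 0.0135
grasp_force: 30.0
```

Call:
servo_tool(
  moves=[0, -0.36, 0.16, 0, 0, 0, -0.71, 0.33, 0, 0, 0, -0.71, 0.33, 0, 0, 0, -0.71, 0.33, 0, 0],
)

```text
time_s: 43.65
ee_pos: [0.4166, -0.3056, 0.1756]
eef_rot: [0.849, 0.528, 0.0, -0.001]
force: [0.1, -0.0, -0.3]
width: 0.0138
grasp_force: 30.0
```

Call:
servo_tool(
  moves=[0, 0, 0, 0.1, 0, 0, 0, 0, 0.2, 0, 0, 0, 0, 0.2, 0, 0, 0, 0, 0.2, 0],
)

```text
time_s: 44.15
ee_pos: [0.4167, -0.3069, 0.1601]
eef_rot: [0.849, 0.528, -0.0, -0.0]
force: [-0.6, -0.3, -0.7]
width: 0.0134
grasp_force: 30.0
```

Run:
```python
from h import *
p,y,s=tool(); plan((.4177,-.3075,.157,63.5))
for n in("top","scene"):
    d=bot.capture(n); g=cv2.cvtColor(d["color"],cv2.COLOR_RGB2GRAY); z=p[2]-.0256
    u,v=proj(d,[*p[:2],z+.024]); x0=int(u)-22
    print(n,x0)
    for r in range(int(v)-6,int(v)+20): print(r,"".join("#+-,. "[min(5,g[r,c]//32)] for c in range(x0,x0+50)))
```

```text
at [ 0.4167 -0.3069  0.1601] 63.69 q6 -0.33
  [-0.002, 0.015, 0.038] 0.004 rows 0.1
top 313
223 ++---++++++++++++++++++++++++++##,................
224 ++++++++++++++++++++++++#++##++#-.................
225 #+++--+++++++++++++++++#---++###,.................
226 #+++--+++++++++++++++++#---,-###+,................
227 ##+++++++++++++++++++++#++-,-+###+,...............
228 ####+++++++++++++++++++++----+####+-..............
229 #+###++++++++++++++++++++-+++######+,.............
230 ########+++++++-++--++++++##########.     ,,,..,..
231  ,########+++++--+-,-+++++##########.             
232    ,########+++--+---++++###########,             
233      ,#######+++++++++++############-             
234        ,########++++++##############+             
235          ,########+++###############,             
236            ,###########++###########.             
237              ,####+####++++#########.             
238               .+###+###+++++#######-.             
239                .+######+++++######+,.             
240             .   .,+###+++++++###+-,,.             
241             . 
[... 1153 characters left out ...]
         -#++#+##++#+###################-,,,,,,,
250            ,#+++#+#++#+#+#################-,,,,,,,
251            .-#+++++####++################-,,,,,,,,
252             ,#++++##++#+################+-,,,,,,,,
253             .-#++++####++++#############--,,,,,,,,
254              .-##++++++##+#############+,,,,,,,,,,
255               .-###++++###############+,,,--,,,,,,
256              .,,-+###++##############+,,,,-##+---,
257           .  .-++++################+-,,,,,-+######
258           ..  ,++++++++++######++++-,,,,,, .,-+#+#
259           .,  .-+++++++++---+++++++-,,,,,,    .,,,
260           .,.   ,++--++++++++++++-,,,,,,,.      ,,
261          ..,-.  .,-,,,,---+++++-,,,,,,,,,.
```

Call:
servo_tool(
  moves=[0, 0, 0.01, 0.05, 0, 0, 0, 0.01, 0.09, 0, 0, 0, 0.01, 0.12, 0, 0, 0, 0.01, 0.12, 0],
)

```text
time_s: 44.75
ee_pos: [0.4175, -0.3074, 0.1503]
eef_rot: [0.85, 0.528, 0.0, 0.0]
force: [1.5, 0.4, -1.1]
width: 0.0131
grasp_force: 30.0
```

Call:
servo_tool(
  moves=[0, 0, 0, 0.03, 0, 0, 0, 0, 0.03, 0, 0, 0, 0, 0.03, 0],
)

```text
time_s: 45.12
ee_pos: [0.4175, -0.3075, 0.1481]
eef_rot: [0.849, 0.528, 0.0, 0.0]
force: [1.5, -1.4, -1.9]
width: 0.0135
grasp_force: 30.0
```

Run:
```python
from h import *
p,y,s=tool(); print(p.round(4),y,s["force"].round(1),s["ft_torque"].round(2))
```

```text
[ 0.4175 -0.3075  0.1481] 63.68563101546973 [ 1.5 -1.4 -1.9] [-0.21 -0.32  0.04]
```

Call:
servo_tool(
  moves=[0, 0, 0, 0.04, 0, 0, 0, 0, 0.08, 0, 0, 0, 0, 0.11, 0, 0, 0, 0, 0.14, 0, 0, 0, 0, 0.14, 0],
)

```text
time_s: 45.75
ee_pos: [0.4174, -0.3079, 0.1387]
eef_rot: [0.849, 0.528, -0.0, 0.0]
force: [-3.5, 2.9, 11.4]
width: 0.0134
grasp_force: 30.0
```

Run:
```python
from h import *
p,y,s=tool(); print(p.round(4),y,s["force"].round(1),s["ft_torque"].round(2))
```

```text
[ 0.4174 -0.3079  0.1387] 63.694971204696344 [-3.5  2.9 11.4] [0.52 0.73 0.13]
```

Call:
servo_tool(
  moves=[30, 0, 0, 0, 0, 30, 0, 0, 0, 0, 30, 0, 0, 0, 0, 30, -0.05, 0, -0.05, 0, 30, -0.1, 0, -0.05, 0, 30, -0.1, 0, -0.05, 0],
)

```text
time_s: 46.5
ee_pos: [0.4137, -0.315, 0.141]
eef_rot: [0.85, 0.527, -0.0, 0.0]
force: [-0.4, 0.2, 0.1]
width: 0.0299
grasp_force: 0.0
```

Call:
servo_tool(
  moves=[30, 0, 0, 0.03, 0, 30, 0, 0, 0.06, 0, 30, 0, 0, 0.08, 0, 30, 0, 0, 0.08, 0],
)

```text
time_s: 47.0
ee_pos: [0.414, -0.3146, 0.1364]
eef_rot: [0.849, 0.528, -0.0, 0.0]
force: [-4.0, 3.6, 13.7]
width: 0.0297
grasp_force: 6.7
```

Run:
```python
from h import *
p,y,s=tool(); print(p.round(4),y,s["force"].round(1),s["ft_torque"].round(2))
```

```text
[ 0.414  -0.3146  0.1364] 63.70468539791887 [-4.   3.6 13.7] [0.69 1.01 0.  ]
```

Call:
servo_tool(
  moves=[30, 0, 0, -0.06, 0, 30, 0, 0, -0.06, 0, 0, 0, 0, -0.06, 0, 0, 0, 0, -0.06, 0, 0, 0, 0, -0.06, 0, 0, 0, 0, -0.06, 0],
  squeeze=20,
)

```text
time_s: 47.75
ee_pos: [0.4138, -0.3145, 0.1391]
eef_rot: [0.849, 0.528, -0.0, -0.0]
force: [0.6, 0.6, 0.1]
width: 0.0134
grasp_force: 20.0
```

Call:
servo_tool(
  moves=[0, 0, 0, 0, 0.2, 0, 0, 0, 0, 0.4, 0, 0, 0, 0, 0.6, 0, 0, 0, 0, 0.8, 0, 0, 0, 0, 1, 0, 0, 0, 0, 1],
)

```text
time_s: 48.5
ee_pos: [0.4144, -0.3151, 0.1397]
eef_rot: [0.987, 0.163, 0.001, 0.001]
force: [1.4, -1.6, 0.2]
width: 0.014
grasp_force: 20.0
```

Call:
servo_tool(
  moves=[0, 0, 0, 0, 0.2, 0, 0, 0, 0, 0.3, 0, 0, 0, 0, 0.33, 0, 0, 0, 0, 0.33, 0, 0, 0, 0, 0.33],
)

```text
time_s: 49.12
ee_pos: [0.4138, -0.3148, 0.1394]
eef_rot: [0.999, 0.034, -0.0, 0.0]
force: [-0.9, -2.3, -0.6]
width: 0.0138
grasp_force: 20.0
```

```bash
cat >> h.py <<'E'
def hz(cc,lo,hi,n,zs=np.arange(.05,.12,.01),R=(.08,.084)):
    A,M=handle2(cc,zs,R,n); A=np.where(A<lo,A+360,A); i=(A>lo)&(A<hi); w=np.clip(70-M[i],0,None); return round((w*A[i]).sum()/max(w.sum(),1),1),int(M[i].min())
E
python3 - <<'E'
from h import *
p,y,s=tool(); print(p.round(4),y,s["force"].round(1),s["ft_torque"].round(2),s["time_s"])
print(hz((.4144,-.315),130,230,"top",np.arange(.04,.1,.01),(.074,.078)),hz((.4148,-.3173),130,230,"scene",np.arange(.04,.1,.01),(.074,.078)))
E
```

```text
[ 0.4138 -0.3148  0.1394] 3.9335993084924463 [-0.9 -2.3 -0.6] [-0.66  0.27  0.03] 49.125
(np.float64(177.1), 18) (np.float64(178.6), 28)
```

Call:
servo_tool(
  moves=[0, 0, 0, 0, 0.06, 0, 0, 0, 0, 0.13, 0, 0, 0, 0, 0.13, 0, 0, 0, 0, 0.13],
)

```text
time_s: 49.72
ee_pos: [0.4137, -0.3145, 0.1393]
eef_rot: [1.0, -0.017, -0.0, -0.0]
force: [-1.8, -1.7, -1.6]
width: 0.0137
grasp_force: 20.0
```

Run:
```python
from h import *
p,y,s=tool(); print(p.round(4),y,s["force"].round(1),s["ft_torque"].round(2),s["time_s"])
print(hz((.4144,-.315),130,230,"top",np.arange(.04,.1,.01),(.074,.078)),hz((.4148,-.3173),130,230,"scene",np.arange(.04,.1,.01),(.074,.078)))
```

```text
[ 0.4137 -0.3145  0.1393] -1.9424136906135183 [-1.8 -1.7 -1.6] [-0.48  0.39  0.04] 49.725
(np.float64(174.7), 15) (np.float64(175.6), 25)
```

Call:
servo_tool(
  moves=[0, 0, 0, 0, 0.05, 0, 0, 0, 0, 0.08, 0, 0, 0, 0, 0.08, 30, 0, 0, 0, 0.08, 30, 0, 0, 0, 0.08, 30, 0, 0, 0, 0.08],
)

```text
time_s: 50.58
ee_pos: [0.414, -0.3142, 0.1393]
eef_rot: [0.999, -0.049, 0.0, -0.0]
force: [-0.8, -0.7, 0.9]
width: 0.0289
grasp_force: 0.0
```

Call:
servo_tool(
  moves=[30, 0, 0, -0.2, 0, 30, 0, 0, -0.5, 0, 30, 0, 0, -1, 0, 30, 0, 0, -1, 0],
)

```text
time_s: 51.08
ee_pos: [0.4159, -0.3164, 0.2246]
eef_rot: [0.999, -0.049, 0.003, 0.003]
force: [0.3, -0.4, -0.0]
width: 0.03
grasp_force: 0.0
```

Run:
```python
from h import *
p,y,s=tool(); print(p.round(4),y,s["force"].round(1),s["time_s"],s["joint_pos"][5])
for n,c0 in(("top",(.414,-.3146)),("scene",(.414,-.317))):
    d=bot.capture(n); cc,m,k,B=lidfit(d,c0,.136,.038)
    print(n,cc.round(4),m.round(4),k,"handle",hz(cc,130,230,n,np.arange(.04,.1,.01),(.074,.078)),[b for b in B if b[1]>42])
S=bot.capture("scene"); T=bot.capture("top"); g=cv2.cvtColor(S["color"],cv2.COLOR_RGB2GRAY)
for v in range(194,226): print(v,"".join("#@+-,. "[min(6,g[v,u]//12)] for u in range(158,196)))
g=cv2.cvtColor(T["color"],cv2.COLOR_RGB2GRAY);print(T["color"][232:256,160:200].mean(2).astype(int)[:, ::4])
```

```text
[ 0.4159 -0.3164  0.2246] -5.605278892640758 [ 0.3 -0.4 -0. ] 51.075 0.8670463189247593
top [ 0.4044 -0.3141] 0.0008 62 handle (np.float64(174.7), 67) [(5, 58.8), (10, 56.4), (15, 42.3), (340, 42.6), (345, 51.6), (350, 58.5), (355, 58.8)]
scene [ 0.4059 -0.3202] 0.0008 60 handle (np.float64(176.8), 54) [(0, 58.8), (10, 55.5), (15, 56.7), (20, 52.2), (25, 48.3), (30, 44.4), (35, 43.2), (40, 43.2), (50, 42.6), (55, 42.3), (245, 57.9), (250, 52.5), (345, 44.1), (350, 55.2), (355, 58.8)]
194 ,+@@+@,                               
195   @@++++++---                         
196 -@@@++++++++@                         
197 @@@@@++-+++++-                        
198 @@@@@@++++++@                         
199 @@@@@@@@@@@@@,                        
200 @@@@@@@@@@@                           
201 @@@@@@@@,.    .@                      
202 @@@@+@@+     ,++@                     
203 ++++@@@.     -++@+                    
204 ++@@@@.     .-+-+@@+@@+@-             
205 +@@@,     ,++++-+@+++++++@.           
206 @@+     ,++++++-+++++++++++@-         
207 -.     -+++++++--+@+++++++++@,        
208      
[... 1097 characters left out ...]
49  39 141]
 [ 52  51  52  53  53  49  47  48  39 105]
 [ 52  52  52  52  52  44  49  48  43 112]
 [ 51  52  53  53  53  45  49  48  44 116]
 [ 52  53  53  51  53  45  49  49  46 117]
 [ 53  52  54  53  52  40  48  47  46 118]
 [ 52  52  51  53  52  42  48  49  47 119]
 [ 52  51  52  52  52  41  48  49  48 122]
 [ 51  52  51  52  52  49  48  50  48 125]
 [ 52  53  52  51  52  56  50  48  49 113]
 [ 53  52  52  52  52  54  50  48  49 108]
 [ 53  51  52  53  51  53  49  48  50 105]
 [ 53  52  52  52  52  53  50  49  48 105]
 [ 50  51  53  52  51  50  47  47  49 105]
 [ 46  53  52  52  52  57  48  49  48  80]
 [ 46  51  52  52  52  56  48  48  48  44]
 [ 43  53  51  53  53  51  48  48  48  33]]
```

Run:
```python
from h import *
S=bot.capture("scene")
def ext(d,c,r,z):
    a=np.radians(np.arange(0,360,3)); return np.array([proj(d,[c[0]+r*np.cos(t),c[1]+r*np.sin(t),z]) for t in a])
f=lambda c:[(lambda Q:Q[:,0].max()-188.5)(ext(S,c,.044,.027)),(lambda Q:Q[:,1].min()-203.5)(ext(S,c,.044,.027))]
s=least_squares(f,[.405,.2],diff_step=1e-3);print("scene wide2",s.x,s.fun, "proj",proj(S,[*s.x,.027]))
a,b=plane(S,173.3,201.5,.053)[:2],plane(S,172.2,210,.053)[:2]; print(a,b,np.degrees(np.arctan2(*(a-b)[::-1])),np.hypot(*(a-b)),(a+b)/2)
a,b=plane(S,195,213.5,.053)[:2],plane(S,193,222,.053)[:2]; print("lid3",a,b,np.degrees(np.arctan2(*(a-b)[::-1])),np.hypot(*(a-b)),(a+b)/2)
print(hz((.4144,-.315),130,230,"top",np.arange(.04,.1,.01),(.074,.078)),hz((.4148,-.3173),130,230,"scene",np.arange(.04,.1,.01),(.074,.078)))
print("t1",hz((.6165,-.092),-160,-80,"top"),hz((.618,-.0955),-160,-80,"scene"))
```

```text
scene wide2 [0.40286528 0.20059428] [-2.01225703e-11  1.42961198e-11] proj (np.float64(174.06577111269837), np.float64(212.46759732930315))
[0.41963752 0.21462154] [0.38749274 0.18899565] 38.56193267316532 0.04110928796163585 [0.40356513 0.2018086 ]
lid3 [0.41284535 0.1210332 ] [0.38044909 0.10060196] 32.23826407481396 0.038300823946245496 [0.39664722 0.11081758]
(np.float64(174.8), 15) (np.float64(175.6), 22)
t1 (np.float64(-113.3), 26) (np.float64(-115.2), 21)
```

Run:
```python
from h import *
plan((.402,.2075,.22,216),(.402,.2075,.105,216))
```

```text
at [ 0.4137 -0.3144  0.2189] -5.62 q6 0.87
  [-0.112, -0.925, -0.002] -0.704 rows 3.0
  [0.39, -0.846, -0.002] -0.704 rows 3.0
  [0.777, -0.516, -0.002] -0.704 rows 3.0
  [0.932, -0.031, -0.002] -0.704 rows 3.0
  [0.809, 0.462, -0.002] -0.704 rows 3.0
  [0.446, 0.818, -0.002] -0.704 rows 3.0
  [-0.05, 0.931, -0.002] -0.704 rows 3.0
  [-0.0, 0.0, 0.719] 0.0 rows 0.9
  [-0.0, 0.0, 0.719] 0.0 rows 0.9
```

Call:
servo_tool(
  moves=[40, -0.11, -0.92, 0, -0.7, 40, -0.11, -0.92, 0, -0.7, 40, -0.11, -0.92, 0, -0.7, 40, -0.11, -0.92, 0, -0.7, 40, -0.11, -0.92, 0, -0.7],
)

```text
time_s: 52.25
ee_pos: [0.4123, -0.2406, 0.2193]
eef_rot: [0.975, 0.222, -0.0, -0.0]
force: [0.2, -0.2, -0.6]
width: 0.04
grasp_force: 0.0
```

Call:
servo_tool(
  moves=[40, 0.39, -0.85, 0, -0.7, 40, 0.39, -0.85, 0, -0.7, 40, 0.39, -0.85, 0, -0.7, 40, 0.39, -0.85, 0, -0.7, 40, 0.39, -0.85, 0, -0.7],
)

```text
time_s: 52.88
ee_pos: [0.4107, -0.166, 0.2193]
eef_rot: [0.878, 0.478, -0.0, -0.0]
force: [0.7, -0.4, 0.4]
width: 0.0399
grasp_force: 0.0
```

Call:
servo_tool(
  moves=[40, 0.78, -0.52, 0, -0.7, 40, 0.78, -0.52, 0, -0.7, 40, 0.78, -0.52, 0, -0.7, 40, 0.78, -0.52, 0, -0.7, 40, 0.78, -0.52, 0, -0.7],
)

```text
time_s: 53.5
ee_pos: [0.4093, -0.091, 0.2193]
eef_rot: [0.716, 0.698, -0.0, -0.0]
force: [0.7, -0.5, 0.8]
width: 0.04
grasp_force: 0.0
```

Call:
servo_tool(
  moves=[40, 0.93, -0.03, 0, -0.7, 40, 0.93, -0.03, 0, -0.7, 40, 0.93, -0.03, 0, -0.7, 40, 0.93, -0.03, 0, -0.7, 40, 0.93, -0.03, 0, -0.7],
)

```text
time_s: 54.12
ee_pos: [0.4084, -0.0166, 0.2193]
eef_rot: [0.5, 0.866, -0.0, -0.0]
force: [0.4, -0.3, -0.5]
width: 0.0399
grasp_force: 0.0
```

Call:
servo_tool(
  moves=[40, 0.81, 0.46, 0, -0.71, 40, 0.81, 0.46, 0, -0.71, 40, 0.81, 0.46, 0, -0.71, 40, 0.81, 0.46, 0, -0.71, 40, 0.81, 0.46, 0, -0.71],
)

```text
time_s: 54.75
ee_pos: [0.4074, 0.0579, 0.2193]
eef_rot: [0.242, 0.97, -0.0, -0.0]
force: [0.7, 0.4, 0.2]
width: 0.0401
grasp_force: 0.0
```

Call:
servo_tool(
  moves=[40, 0.45, 0.82, 0, -0.71, 40, 0.45, 0.82, 0, -0.71, 40, 0.45, 0.82, 0, -0.71, 40, 0.45, 0.82, 0, -0.71, 40, 0.45, 0.82, 0, -0.71],
)

```text
time_s: 55.38
ee_pos: [0.4059, 0.1327, 0.2193]
eef_rot: [-0.034, 0.999, -0.0, -0.0]
force: [0.3, -0.6, -1.0]
width: 0.0397
grasp_force: 0.0
```

Call:
servo_tool(
  moves=[40, -0.05, 0.93, 0, -0.71, 40, -0.05, 0.93, 0, -0.71, 40, -0.05, 0.93, 0, -0.71, 40, -0.05, 0.93, 0, -0.71, 40, -0.05, 0.93, 0, -0.71],
)

```text
time_s: 56.0
ee_pos: [0.4044, 0.2072, 0.2194]
eef_rot: [-0.308, 0.951, 0.0, 0.0]
force: [-0.0, -0.2, -0.1]
width: 0.0403
grasp_force: 0.0
```

Call:
servo_tool(
  moves=[40, 0, 0, 0.5, 0, 40, 0, 0, 0.72, 0, 40, 0, 0, 0.72, 0, 40, 0, 0, 0.72, 0],
)

```text
time_s: 56.5
ee_pos: [0.405, 0.2077, 0.1628]
eef_rot: [-0.31, 0.951, 0.0, 0.001]
force: [0.6, 0.6, -0.4]
width: 0.0405
grasp_force: 0.0
```

Call:
servo_tool(
  moves=[40, 0, 0, 0.4, 0, 40, 0, 0, 0.6, 0, 40, 0, 0, 0.6, 0, 40, 0, 0, 0.6, 0],
)

```text
time_s: 57.0
ee_pos: [0.405, 0.2078, 0.1148]
eef_rot: [-0.311, 0.95, -0.0, 0.001]
force: [0.6, -0.2, -0.9]
width: 0.0401
grasp_force: 0.0
```

Run:
```python
from h import *
p,y,s=tool(); y%=360
print(p,y,s["joint_pos"][5],s["time_s"]); plan((.402,.2075,.029,216),start=(*p,y))
for n,o in(("top",(0,0)),("scene",(0,0))):
    d=bot.capture(n); g=cv2.cvtColor(d["color"],cv2.COLOR_RGB2GRAY); u,v=proj(d,[*p[:2],.03]); x0=int(u)-26
    w=.02*np.array([np.sin(np.radians(y)),-np.cos(np.radians(y)),0]); print(n,x0,"tips",[np.round(proj(d,p+k*w),1).tolist() for k in(-1,1)])
    for r in range(int(v)-18,int(v)+14): print(r,"".join("#@+-,. "[min(6,g[r,c]//14)] for c in range(x0,x0+52)))
```

```text
[0.40503645 0.20783655 0.11479689] 216.23370897357358 -1.9025940658086866 57.0
  [0.017, 0.01, 0.536] 0.003 rows 0.7
  [0.017, 0.009, 0.536] 0.003 rows 0.7
top 154 tips [[182.1, 223.5], [170.9, 228.3]]
222                           .-.,+#,                   
223                            ,,.+#@                   
224                            ,,.-##                   
225                            ,, ,@#                   
226                .           .- ,@#                   
227          .                 .-.,@#                   
228    .                       .,.,@#,                  
229     .                      .-.,+#@                  
230                             ,..+##                  
231                             ,. -@#                  
232                             ,, ,@#                  
233                             .,.,@#-                 
234                             .,.,@@#.                
235                             .-.,+@@#-               
236                       . ... .-,,+@@@@-              
237                 .............,,,+@@@@#,
[... 2081 characters left out ...]
++@++@@@@@@@@@@@+@+@+@@         
212          .       ,+@+@@+++@@@@###@@@@+@@+@#.        
213           .        -+@+@+@@@@@@@@@@@+@@@+@#.        
214                      +@@+++@@#@@#@#@@@+@@@@.        
215                       -@@@+@@##@@@@@@++@@#,         
216                .       ,+++@+@#@@@@#@@@@@-          
217                  .      .+@+@+@@@#@@@@@#-           
218                   .       ,+@@+@@+@@@@@-            
219                             -@++@+@##-.             
220                              .-+@@@+-               
221                        .       ,+@#.                
222          ..                     .-+.                
223            .              .       ..
```

Call:
servo_tool(
  moves=[40, 0.03, 0.02, 0.5, 0, 40, 0.03, 0.02, 0.8, 0, 40, 0.03, 0.02, 0.8, 0],
)

```text
time_s: 57.48
ee_pos: [0.4001, 0.2071, 0.0487]
eef_rot: [-0.311, 0.95, 0.0, -0.002]
force: [-0.8, -0.7, -0.1]
width: 0.0399
grasp_force: 0.0
```

Call:
servo_tool(
  moves=[40, 0, 0, 0.15, 0, 40, 0, 0, 0.26, 0, 40, 0, 0, 0.26, 0, 40, 0, 0, 0.26, 0],
)

```text
time_s: 57.98
ee_pos: [0.4017, 0.2075, 0.0292]
eef_rot: [-0.311, 0.95, -0.0, 0.0]
force: [0.6, -1.1, -1.1]
width: 0.0401
grasp_force: 0.0
```

Call:
servo_tool(
  moves=[0, 0, 0, 0, 0, 0, 0, 0, 0, 0, 0, 0, 0, 0, 0, 0, 0, 0, 0, 0, 0, 0, 0, 0, 0],
  squeeze=30,
)

```text
time_s: 58.6
ee_pos: [0.4015, 0.2075, 0.029]
eef_rot: [-0.311, 0.95, -0.0, 0.0]
force: [0.2, -1.0, 1.8]
width: 0.0139
grasp_force: 30.0
```

Run:
```python
from h import *
p,y,s=tool(); y%=360
plan((*p[:2],.18,y),(.42,-.12,.18,125.5),(.42,-.12,.10,125.5),start=(*p,y))
```

```text
[-0.0, 0.0, -0.944] -0.0 rows 1.2
  [-0.0, 0.0, -0.944] -0.0 rows 1.2
  [0.447, -0.688, -0.0] 0.403 rows 1.7
  [0.21, -0.793, -0.0] 0.403 rows 1.7
  [-0.047, -0.819, -0.0] 0.403 rows 1.7
  [-0.3, -0.763, -0.0] 0.403 rows 1.7
  [-0.523, -0.632, -0.0] 0.403 rows 1.7
  [0.0, 0.0, 0.5] -0.0 rows 0.6
  [0.0, 0.0, 0.5] -0.0 rows 0.6
```

Call:
servo_tool(
  moves=[0, 0, 0, -0.3, 0, 0, 0, 0, -0.6, 0, 0, 0, 0, -0.94, 0, 0, 0, 0, -0.94, 0],
)

```text
time_s: 59.1
ee_pos: [0.4031, 0.2081, 0.1059]
eef_rot: [-0.311, 0.95, 0.0, 0.002]
force: [0.3, 0.4, -1.6]
width: 0.0136
grasp_force: 30.0
```

Call:
servo_tool(
  moves=[0, 0, 0, -0.5, 0, 0, 0, 0, -0.94, 0, 0, 0, 0, -0.94, 0],
)

```text
time_s: 59.48
ee_pos: [0.4029, 0.208, 0.1808]
eef_rot: [-0.311, 0.95, 0.0, 0.002]
force: [0.3, -0.4, -2.2]
width: 0.0139
grasp_force: 30.0
```

Call:
servo_tool(
  moves=[0, 0.22, -0.34, 0, 0.2, 0, 0.45, -0.69, 0, 0.4, 0, 0.45, -0.69, 0, 0.4, 0, 0.45, -0.69, 0, 0.4],
)

```text
time_s: 59.98
ee_pos: [0.4042, 0.1418, 0.1777]
eef_rot: [-0.159, 0.987, 0.0, -0.001]
force: [-0.2, -0.3, -0.9]
width: 0.0137
grasp_force: 30.0
```

Call:
servo_tool(
  moves=[0, 0.1, -0.4, 0, 0.2, 0, 0.21, -0.79, 0, 0.4, 0, 0.21, -0.79, 0, 0.4, 0, 0.21, -0.79, 0, 0.4],
)

```text
time_s: 60.48
ee_pos: [0.4086, 0.0773, 0.1789]
eef_rot: [-0.003, 1.0, 0.0, -0.0]
force: [0.3, -0.9, -1.9]
width: 0.0138
grasp_force: 30.0
```

Call:
servo_tool(
  moves=[0, -0.02, -0.41, 0, 0.2, 0, -0.05, -0.82, 0, 0.4, 0, -0.05, -0.82, 0, 0.4, 0, -0.05, -0.82, 0, 0.4],
)

```text
time_s: 60.98
ee_pos: [0.413, 0.0119, 0.1791]
eef_rot: [0.153, 0.988, 0.0, -0.0]
force: [-0.2, 0.5, -2.5]
width: 0.0136
grasp_force: 30.0
```

Call:
servo_tool(
  moves=[0, -0.15, -0.38, 0, 0.2, 0, -0.3, -0.76, 0, 0.4, 0, -0.3, -0.76, 0, 0.4, 0, -0.3, -0.76, 0, 0.4],
)

```text
time_s: 61.48
ee_pos: [0.4174, -0.0533, 0.1791]
eef_rot: [0.306, 0.952, 0.0, -0.0]
force: [-0.5, 0.6, -0.8]
width: 0.0139
grasp_force: 30.0
```

Call:
servo_tool(
  moves=[0, -0.26, -0.32, 0, 0.2, 0, -0.52, -0.63, 0, 0.41, 0, -0.52, -0.63, 0, 0.41, 0, -0.52, -0.63, 0, 0.41],
)

```text
time_s: 61.98
ee_pos: [0.4216, -0.1184, 0.1791]
eef_rot: [0.454, 0.891, 0.0, -0.0]
force: [0.5, 0.3, -1.1]
width: 0.0139
grasp_force: 30.0
```

Call:
servo_tool(
  moves=[0, 0, 0, 0.5, 0, 0, 0, 0, 1, 0, 0, 0, 0, 1, 0, 0, 0, 0, 1, 0],
)

```text
time_s: 62.48
ee_pos: [0.4225, -0.1193, 0.1007]
eef_rot: [0.455, 0.891, 0.0, 0.001]
force: [-0.4, -0.3, -1.0]
width: 0.0138
grasp_force: 30.0
```

Run:
```python
from h import *
p,y,s=tool(); print(p,y,s["time_s"],s["width"])
for n in("top","scene"):
    d=bot.capture(n); g=cv2.cvtColor(d["color"],cv2.COLOR_RGB2GRAY); z=p[2]-.026
    u,v=proj(d,[*p[:2],z+.024]); a=np.radians(np.arange(0,360,3))
    Q=np.array([proj(d,[p[0]+.044*np.cos(t),p[1]+.044*np.sin(t),z+.024]) for t in a]);Q2=np.array([proj(d,[p[0]+.044*np.cos(t),p[1]+.044*np.sin(t),z+.016]) for t in a])
    i=Q2[:,1].argmax();print(n,"pred c",round(u,1),round(v,1),"L,R",Q[:,0].min().round(1),Q[:,0].max().round(1),"bot",Q2[i].round(1)); x0=int(u)-24
    print("    ",x0)
    for r in range(int(v)-14,int(v)+18): print(r,"".join("#+-. "[min(4,g[r,c]//35)] for c in range(x0,x0+50)))
print("t1",hz((.6165,-.092),-160,-80,"top"),hz((.618,-.0955),-160,-80,"scene"))
```

```text
[ 0.42252607 -0.11927549  0.10067277] 125.89391834102803 62.475 0.013777436429723705
top pred c 276.1 233.7 L,R 262.7 289.5 bot [276.  246.2]
     252
219 .         +#+---+######+##############+. .........
220 .          +--...-++###################-          
221 .          .#-..  -+####################.         
222 .           .    .+++###################.         
223                 .-++-+##################.         
224                 ++++-++###########+#####-         
225                 #++++++##################++###    
226                 #++++++++#########+###########+   
227                 #+++++++++++##########+######+++  
228                 #+++++++++++++++++#########+-.-#. 
229                -#+++++--+++++++++++######+++--+++ 
230               .##++++..-+#++++++++++###+++++++++# 
231               +##+++-.--+#++++++++++++++++---+++# 
232               ####++.- .+#++++++++++++++++--+++## 
233              .##+###++. .+++++++++++++++++++####- 
234              -##++####+..-++++++++++++++++######  
235              -##+++####-.-++---++-++++++########  
236           
[... 1991 characters left out ...]
   .-+#++###########################      
237 .             -#++#########################-      
238                +#++#######################+       
239                .###++####################+        
240                 .+####+#################-         
241                   +###################+-          
242                    .++######+++#####+-            
243                       .+++######++-.              
244                           .-+++-                  
245                             .-.                   
246                                                   
247                                                   
t1 (np.float64(-136.0), 19) (np.float64(-115.3), 19)
```

Run:
```python
from h import *
p,y,s=tool()
plan((*p[:2],.21,y),(.6153,-.0853,.21,125.3),(.6153,-.0853,.188,125.3))
for n,c in(("scene",(.618,-.0955)),):
    d=bot.capture(n);E=edges(d,c,.158,.048,(0,360),-1,step=5); print(circ(E,c,.048))
```

```text
at [ 0.423  -0.1201  0.1011] 125.81 q6 -1.08
  [0.0, 0.0, -0.681] -0.0 rows 0.9
  [0.0, 0.0, -0.681] -0.0 rows 0.9
  [-0.351, 0.735, -0.0] 0.004 rows 1.0
  [-0.349, 0.736, -0.0] 0.004 rows 1.0
  [-0.347, 0.737, -0.0] 0.004 rows 1.0
  [0.0, 0.0, 0.275] -0.0 rows 0.4
(array([ 0.61850553, -0.09730751]), np.float64(0.001888724136075999), 41)
```

Call:
servo_tool(
  moves=[0, 0, 0, -0.4, 0, 0, 0, 0, -0.68, 0, 0, 0, 0, -0.68, 0],
)

```text
time_s: 63.1
ee_pos: [0.4234, -0.1206, 0.1562]
eef_rot: [0.456, 0.89, 0.0, 0.003]
force: [0.0, 0.2, -1.7]
width: 0.0142
grasp_force: 30.0
```

Call:
servo_tool(
  moves=[0, 0, 0, -0.4, 0, 0, 0, 0, -0.68, 0, 0, 0, 0, -0.68, 0],
)

```text
time_s: 63.48
ee_pos: [0.4225, -0.1201, 0.2089]
eef_rot: [0.456, 0.89, 0.0, 0.001]
force: [-0.0, -0.2, -1.1]
width: 0.0138
grasp_force: 30.0
```

Call:
servo_tool(
  moves=[0, -0.18, 0.37, 0, 0, 0, -0.35, 0.74, 0, 0, 0, -0.35, 0.74, 0, 0],
)

```text
time_s: 63.85
ee_pos: [0.4864, -0.107, 0.2057]
eef_rot: [0.455, 0.89, -0.0, -0.001]
force: [-0.2, -0.6, -2.4]
width: 0.0137
grasp_force: 30.0
```

Call:
servo_tool(
  moves=[0, -0.18, 0.37, 0, 0, 0, -0.35, 0.74, 0, 0, 0, -0.35, 0.74, 0, 0],
)

```text
time_s: 64.22
ee_pos: [0.5504, -0.0954, 0.2061]
eef_rot: [0.455, 0.89, -0.0, -0.001]
force: [0.2, -0.6, -1.9]
width: 0.0139
grasp_force: 30.0
```

Call:
servo_tool(
  moves=[0, -0.18, 0.37, 0, 0, 0, -0.35, 0.74, 0, 0, 0, -0.35, 0.74, 0, 0.01, 0, -0.35, 0.74, 0, 0.01],
)

```text
time_s: 64.72
ee_pos: [0.6132, -0.0841, 0.207]
eef_rot: [0.459, 0.888, -0.0, -0.001]
force: [-0.4, 0.5, -1.2]
width: 0.0138
grasp_force: 30.0
```

Call:
servo_tool(
  moves=[0, 0, 0, 0.1, 0, 0, 0, 0, 0.2, 0, 0, 0, 0, 0.2, 0, 0, 0, 0, 0.2, 0],
)

```text
time_s: 65.22
ee_pos: [0.6148, -0.084, 0.1922]
eef_rot: [0.459, 0.888, -0.0, -0.0]
force: [-0.8, 0.4, -0.9]
width: 0.0138
grasp_force: 30.0
```

Run:
```python
from h import *
p,y,s=tool(); print(s["force"].round(1)); plan((.6153,-.0853,.184,125.3))
```

```text
[-0.8  0.4 -0.9]
at [ 0.6148 -0.084   0.1922] 125.33 q6 -0.88
  [-0.017, -0.004, 0.102] 0.001 rows 0.1
```

Call:
servo_tool(
  moves=[0, -0.02, 0, 0.05, 0, 0, -0.02, 0, 0.09, 0, 0, -0.02, 0, 0.12, 0, 0, -0.02, 0, 0.15, 0, 0, -0.02, 0, 0.15, 0],
)

```text
time_s: 65.85
ee_pos: [0.6166, -0.0858, 0.1837]
eef_rot: [0.459, 0.888, 0.0, 0.002]
force: [-6.0, 0.3, 14.3]
width: 0.0139
grasp_force: 30.0
```

Run:
```python
from h import *
p,y,s=tool(); print(p.round(4),y,s["force"].round(1),s["ft_torque"].round(2))
```

```text
[ 0.6166 -0.0858  0.1837] 125.34096462076134 [-6.   0.3 14.3] [0.13 1.14 0.09]
```

Call:
servo_tool(
  moves=[0, 0, 0, -0.08, 0, 0, -0.01, -0.04, -0.08, 0, 0, -0.01, -0.04, 0, 0, 0, -0.01, -0.04, 0.02, 0, 0, -0.01, -0.04, 0.02, 0],
)

```text
time_s: 66.47
ee_pos: [0.6132, -0.0876, 0.1776]
eef_rot: [0.459, 0.888, -0.0, -0.001]
force: [-0.2, 0.2, -1.9]
width: 0.0137
grasp_force: 30.0
```

Run:
```python
from h import *
p,y,s=tool(); print(p.round(4),y,s["force"].round(1),s["ft_torque"].round(2))
```

```text
[ 0.6132 -0.0876  0.1776] 125.33718950049412 [-0.2  0.2 -1.9] [-0.07  0.05 -0.02]
```

Dropped in freely. Continue down to the seat.

Call:
servo_tool(
  moves=[0, 0, 0, 0.03, 0, 0, 0, 0, 0.06, 0, 0, 0, 0, 0.1, 0, 0, 0, 0, 0.13, 0, 0, 0, 0, 0.13, 0],
)

```text
time_s: 67.1
ee_pos: [0.6137, -0.0878, 0.1683]
eef_rot: [0.459, 0.888, 0.0, 0.0]
force: [-0.3, 0.5, -0.1]
width: 0.0138
grasp_force: 30.0
```

Call:
servo_tool(
  moves=[30, 0, 0, 0, 0, 30, 0, 0, 0, 0, 30, 0, 0, 0, 0, 30, -0.05, 0, -0.05, 0, 30, -0.09, 0, -0.05, 0, 30, -0.09, 0, -0.05, 0],
)

```text
time_s: 67.85
ee_pos: [0.6181, -0.094, 0.1723]
eef_rot: [0.459, 0.888, 0.0, 0.0]
force: [-0.5, 0.3, 0.5]
width: 0.03
grasp_force: 0.0
```

Call:
servo_tool(
  moves=[30, 0, 0, 0.03, 0, 30, 0, 0, 0.07, 0, 30, 0, 0, 0.1, 0, 30, 0, 0, 0.1, 0],
)

```text
time_s: 68.35
ee_pos: [0.6179, -0.0936, 0.1664]
eef_rot: [0.459, 0.888, -0.0, 0.0]
force: [-6.2, 1.4, 11.8]
width: 0.0296
grasp_force: 6.1
```

Call:
servo_tool(
  moves=[30, 0, 0, -0.06, 0, 30, 0, 0, -0.06, 0, 0, 0, 0, -0.06, 0, 0, 0, 0, -0.06, 0, 0, 0, 0, -0.06, 0, 0, 0, 0, -0.06, 0],
  squeeze=20,
)

```text
time_s: 69.1
ee_pos: [0.6176, -0.0935, 0.1685]
eef_rot: [0.459, 0.888, -0.0, -0.0]
force: [-0.5, 0.0, -1.3]
width: 0.0141
grasp_force: 20.0
```

Call:
servo_tool(
  moves=[0, 0, 0, 0, 0.2, 0, 0, 0, 0, 0.4, 0, 0, 0, 0, 0.6, 0, 0, 0, 0, 0.8, 0, 0, 0, 0, 1, 0, 0, 0, 0, 1],
)

```text
time_s: 69.85
ee_pos: [0.6177, -0.0936, 0.1687]
eef_rot: [0.764, 0.646, -0.0, -0.0]
force: [0.2, 0.2, -2.0]
width: 0.0141
grasp_force: 20.0
```

Call:
servo_tool(
  moves=[0, 0, 0, 0, 0.2, 0, 0, 0, 0, 0.35, 0, 0, 0, 0, 0.42, 0, 0, 0, 0, 0.42, 0, 0, 0, 0, 0.42],
)

```text
time_s: 70.47
ee_pos: [0.6177, -0.0937, 0.1688]
eef_rot: [0.859, 0.512, -0.0, -0.0]
force: [0.5, -0.1, -1.6]
width: 0.0138
grasp_force: 20.0
```

Run:
```python
from h import *
p,y,s=tool(); print(p.round(4),y,s["force"].round(1),s["ft_torque"].round(2),s["time_s"])
print("t1",hz((.6165,-.092),-160,-80,"top"),hz((.618,-.0955),-160,-80,"scene"))
```

```text
[ 0.6177 -0.0937  0.1688] 61.58041665285568 [ 0.5 -0.1 -1.6] [-0.14  0.12  0.01] 70.475
t1 (np.float64(-113.3), 27) (np.float64(-115.6), 18)
```

Call:
servo_tool(
  moves=[0, 0, 0, 0, -0.04, 0, 0, 0, 0, -0.07, 0, 0, 0, 0, -0.07, 30, 0, 0, 0, -0.07, 30, 0, 0, 0, -0.07, 30, 0, 0, 0, -0.07],
)

```text
time_s: 71.32
ee_pos: [0.618, -0.0936, 0.1692]
eef_rot: [0.845, 0.534, 0.0, 0.0]
force: [-0.6, -0.1, -0.7]
width: 0.0287
grasp_force: 0.0
```

Call:
servo_tool(
  moves=[30, 0, 0, -0.2, 0, 30, 0, 0, -0.5, 0, 30, 0, 0, -1, 0, 30, 0, 0, -1, 0],
)

```text
time_s: 71.82
ee_pos: [0.6204, -0.0943, 0.255]
eef_rot: [0.845, 0.534, 0.003, 0.003]
force: [0.5, -0.1, 0.7]
width: 0.0298
grasp_force: 0.0
```

Call:
servo_tool(
  moves=[30, -0.5, -0.6, -0.6, 0, 30, -0.9, -0.9, -0.9, 0, 30, -0.9, -0.9, -0.9, 0, 30, -0.9, -0.9, -0.9, 0, 30, -0.9, -0.9, -0.9, 0],
)

```text
time_s: 72.45
ee_pos: [0.522, -0.1271, 0.3193]
eef_rot: [0.845, 0.535, -0.001, -0.001]
force: [-1.0, -0.2, -0.1]
width: 0.0297
grasp_force: 0.0
```

Run:
```python
from h import *
p,y,s=tool(); print(p.round(4),y,s["force"].round(1),s["time_s"])
print("t1 -114.5",hz((.6165,-.092),-160,-80,"top"),hz((.618,-.0955),-160,-80,"scene"))
print("t2 66",hz((.5942,-.3069),30,110,"top"),hz((.5948,-.3124),30,110,"scene"))
print("s 175",hz((.4144,-.315),130,230,"top",np.arange(.04,.1,.01),(.074,.078)),hz((.4148,-.3173),130,230,"scene",np.arange(.04,.1,.01),(.074,.078)))
for nm,c,z,r in(("t1",(.617,-.094),.166,.044),("t2",(.595,-.306),.166,.044),("s",(.413,-.315),.136,.038)):
  for n in("top","scene"):
    d=bot.capture(n); cc,m,k,B=lidfit(d,c,z,r); print(nm,n,cc.round(4),m.round(4),k,[b for b in B if b[1]>r*1e3+7])
S=bot.capture("scene"); g=cv2.cvtColor(S["color"],cv2.COLOR_RGB2GRAY)
for v in range(168,236,2): print("".join("#+-. "[min(4,g[v,u]//42)] for u in range(130,250)))
```

```text
[ 0.522  -0.1271  0.3193] 64.62116951313541 [-1.  -0.2 -0.1] 72.45
t1 -114.5 (np.float64(-113.3), 27) (np.float64(-115.7), 17)
t2 66 (np.float64(36.2), 32) (np.float64(53.4), 44)
s 175 (np.float64(174.7), 16) (np.float64(176.2), 20)
t1 top [ 0.6102 -0.0937] 0.0008 53 [(40, 52.2), (45, 55.8), (50, 60.3), (55, 61.2), (60, 60.6), (65, 59.7), (70, 58.2), (230, 64.8), (345, 59.4)]
t1 scene [ 0.6106 -0.1014] 0.0013 44 [(5, 51.3), (15, 51.3), (20, 51.3), (25, 52.2), (30, 61.8), (35, 61.8), (45, 64.8), (50, 64.2), (65, 64.8), (70, 61.8), (250, 64.5), (255, 57.0), (260, 52.8)]
t2 top [ 0.596  -0.3003] 0.0034 21 [(55, 52.5), (60, 53.1), (65, 54.3), (70, 54.6), (75, 56.1), (80, 56.1), (85, 55.2), (90, 54.6), (100, 61.5), (105, 58.8), (110, 59.1), (115, 57.3), (120, 58.2), (125, 57.9), (130, 56.1), (135, 55.8), (140, 55.5), (145, 54.0), (150, 52.2)]
t2 scene [ 0.5904 -0.2915] 0.0011 55 [(15, 51.6), (20, 52.8), (25, 54.0), (30, 64.8), (35, 62.7), (40, 54.9), (45, 52.2), (95, 51.3), (240, 51.6), (245, 52.8), (250, 54.6), (255, 54.6), (260, 54.6), (265, 52.8)]
s top [ 0.4044 -0.314 ] 0.0009 63 [(5,
[... 3628 characters left out ...]
     .------------------+-............................  ....-++++++++++++++++++---------------------
                            .------------------+-............................-+++-+-++++++-++++-------------------------
                              .-------------------+-......................-+++---++-+++--+++-+--------------------------
                                  .--------------------..... ...........++++----+------++++----------------------------.
                                    .----+---------------+...........-+++-----------+++-----------------------------.   
-.                                      .-------------------+.   .-+++------------++-+----------------------------.
```

Call:
servo_tool(
  moves=[30, 0.5, -0.5, -0.3, 0, 30, 0.9, -0.9, -0.3, 0, 30, 0.9, -0.9, -0.3, 0, 30, 0.9, -0.9, -0.3, 0, 30, 0.9, -0.9, -0.3, 0],
)

```text
time_s: 73.72
ee_pos: [0.488, -0.0327, 0.3446]
eef_rot: [0.846, 0.534, -0.0, -0.0]
force: [0.4, -0.5, 0.4]
width: 0.0297
grasp_force: 0.0
```

Call:
servo_tool(
  moves=[30, 0.5, -0.5, 0, 0, 30, 0.9, -0.9, 0, 0, 30, 0.9, -0.9, 0, 0, 30, 0.9, -0.9, 0, 0, 30, 0.9, -0.9, 0, 0, 30, 0.9, -0.9, 0, 0],
)

```text
time_s: 74.47
ee_pos: [0.4539, 0.0632, 0.3447]
eef_rot: [0.846, 0.534, -0.0, -0.0]
force: [0.2, -0.7, -0.1]
width: 0.03
grasp_force: 0.0
```

Run:
```python
from h import *
p,y,s=tool(); print(p.round(4),s["time_s"])
for n,c in(("top",(.588,-.285)),("scene",(.5904,-.2915))):
    d=bot.capture(n); cc,m,k,B=lidfit(d,c,.166,.044)
    print(n,cc.round(4),m.round(4),k,[b for b in B if 220<b[0]<300])
    for dx in(0,.008): print("  handle",hz(cc+[dx,0],0,130,n))
    g=cv2.cvtColor(d["color"],cv2.COLOR_RGB2GRAY); u,v=proj(d,[*cc,.166]); x0=int(u)-32
    for r in range(int(v)-14,int(v)+42): print("".join("#+-,. "[min(5,g[r,c]//34)] for c in range(x0,x0+56)))
```

```text
[0.4539 0.0632 0.3447] 74.475
top [ 0.5891 -0.2866] 0.0009 43 [(225, 39.6), (230, 41.4), (235, 43.2), (240, 54.6), (245, 55.5), (250, 54.9), (255, 55.2), (260, 55.2), (265, 50.1), (270, 49.8), (275, 50.7), (280, 50.4), (285, 40.8), (290, 53.4), (295, 52.2)]
  handle (np.float64(25.3), 24)
  handle (np.float64(31.2), 15)
                                 .--,,,,,-------..      
                                  --,,,,,,-,,--...,    .
                                  ,,,,,--,-,,-....,,...,
                                  .,,,---,----  ,.......
                                  ,-,,,------- .,...... 
                            ,---+-++-----,----,.....    
                         ,+##########+++-,-.   .....    
                       .+####+##########+--.    ...     
                      ,+####+++++########++,     ..     
           .,.       ,#########+++++#######+,..  .,     
         -+###,.    .+###+#######+++++###+##--,   .     
        .########-. ,###++###########+######+--.        
        -##++#####+--#############+-+###+++#+++-.       
        ###   -###+++##+###########--
[... 5191 characters left out ...]
------------,. .,++++++
,,,,,,,,,,,,,,,------------------------------,. .,++++++
,,,,,,,,,,,,,,,------------------------------.  .-++++++
,,,,,,,,,,-,,,,------------------------------.  ,-++++++
,,,,,,,,,,--,,,------------------------------. .,---++++
,,,,,,,,,,--,,------------------------------,. .,++---++
,,,,,,,,,,--,,------------------------------,. .-+++++++
,,,,,,,,,,--,,------------------------------,. .,+++++++
,,,,,,,,,,,,,,------------------------------.    .---+++
,,,,,,,,,,--,,,-----------------------------.        .,,
,,,,,,,,,--,,,,-----------------------------.           
,,,,,,,,,--,-##++##+--------------------------.         
 .,,,,,,,---##########+---------------------,,--.
```

Run:
```python
from h import *
for n,c in(("top",(.5891,-.2866)),("scene",(.5905,-.2915))):
  for dx in(0,.009):
    A,M=handle2(np.array(c)+[dx,0],np.arange(.05,.12,.01),(.08,.084),n); i=(A>45)&(A<115); print(n,dx,hz(np.array(c)+[dx,0],45,115,n),A[i][M[i].argmin()],M[i].min().round(0))
```

```text
top 0 (np.float64(68.0), 24) 68.0 24.0
top 0.009 (np.float64(69.6), 13) 69.0 14.0
scene 0 (np.float64(68.8), 15) 68.0 16.0
scene 0.009 (np.float64(70.5), 15) 72.0 16.0
```

```bash
python3 -c "
from station import bot
print(bot.sign_off())"
```

```text
the job is handed in; nothing more can be done
None
```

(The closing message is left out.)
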